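# Load the torch charger

### The job

Put the torches on charge: first switch the charger off by turning its timer knob anticlockwise as far as it goes, then pull the charging tray all the way out from beneath its little shelf by the handle, and snap every torch lying on the table into a spring clip position of its own, pressed fully down, with its lens end towards the tray's handle. Then push the loaded tray fully home under the shelf and, last, turn the timer knob until its white pointer stands at the white index mark on the dial. Leave the other things on the table where they are.

Things in the scene. Friction and masses are not known exactly. Their poses are not given: they have to be found in the camera images.
- torch1: a rechargeable torch, 195 mm long, 0.18 kg: aluminium barrel 26 mm in diameter, 130 mm long; square head at one end (40 x 40 x 45 mm long, lens on its end face), square tail cap at the other (40 x 40 x 20 mm). Origin on the axis midway along the barrel; its x axis runs along the barrel, head at -x, tail at +x. Lies flat, axis 20 mm above the table. 2 to 4 are present; None if absent
- torch2: a rechargeable torch, 195 mm long, 0.18 kg: aluminium barrel 26 mm in diameter, 130 mm long; square head at one end (40 x 40 x 45 mm long, lens on its end face), square tail cap at the other (40 x 40 x 20 mm). Origin on the axis midway along the barrel; its x axis runs along the barrel, head at -x, tail at +x. Lies flat, axis 20 mm above the table. 2 to 4 are present; None if absent
- torch3: a rechargeable torch, 195 mm long, 0.18 kg: aluminium barrel 26 mm in diameter, 130 mm long; square head at one end (40 x 40 x 45 mm long, lens on its end face), square tail cap at the other (40 x 40 x 20 mm). Origin on the axis midway along the barrel; its x axis runs along the barrel, head at -x, tail at +x. Lies flat, axis 20 mm above the table. 2 to 4 are present; None if absent
- torch4: a rechargeable torch, 195 mm long, 0.18 kg: aluminium barrel 26 mm in diameter, 130 mm long; square head at one end (40 x 40 x 45 mm long, lens on its end face), square tail cap at the other (40 x 40 x 20 mm). Origin on the axis midway along the barrel; its x axis runs along the barrel, head at -x, tail at +x. Lies flat, axis 20 mm above the table. 2 to 4 are present; None if absent
- tray (a joint): travel of the charging tray out of its station, m: 0 = pushed fully home beneath the little wooden shelf, 0.135 = all the way out towards the robot. It slides with about 3 N of friction and stays where it is left. The shelf's underside is 95 mm and its top 111 mm above the table; its front edge is 150 mm beyond the handle when the tray is home, 285 mm when it is out
- tray_handle (a point): middle of the tray's handle, 62 mm above the table: a black horizontal bar 100 mm long (along the point's y), 10 mm thick, 18 mm high, top at 71 mm, on two end posts, open below it down to the tray deck at 20 mm. It can be pinched from above. The point's x axis points from the handle towards the station: pulling the tray out moves it along -x. 165 mm from the row of slot points
- slot1 (a point): middle of the barrel axis of a torch snapped into this clip position, 56 mm above the table, moving with the tray; point x = the tray's x, along the torch, away from the handle. The four positions lie side by side across the tray, 62 mm apart, slot1 at the +y end. A torch goes in any of them
- slot2 (a point): middle of the barrel axis of a torch snapped into this clip position, 56 mm above the table, moving with the tray; point x = the tray's x, along the torch, away from the handle. Each position has two steel spring clips, 40 mm either side of this point along x, each 14 mm wide: the middle 66 mm is free for fingers, down to the deck 36 mm below the axis
- slot3 (a point): middle of the barrel axis of a torch snapped into this clip position, 56 mm above the table, moving with the tray; point x = the tray's x, along the torch, away from the handle. The clips open upwards: the sprung lips (19 mm apart) part when a barrel is pressed straight down with 5 to 15 N and close over it; the funnel above them is 32 mm wide at its top, 23 mm above this point
- slot4 (a point): middle of the barrel axis of a torch snapped into this clip position, 56 mm above the table, moving with the tray; point x = the tray's x, along the torch, away from the handle. A block in the clip stops the barrel at the right height; a snapped-in barrel has some 18 mm of play lengthwise each way
- timer_knob (a joint): angle of the charge timer's black knob, rad, growing clockwise seen from above, range 0 to 4: 0 = off, against the anticlockwise stop. It stays where it is left
- timer_grip (a point): on the upright axis of the timer knob, 94 mm above the table, at the height to grip. The knob has a grip bar 46 mm long, 14 mm thick and 32 mm high (74 to 106 mm above the table) whose length runs along the pointer; it stands on a disc 48 mm across, on a white box 100 x 100 mm, 60 mm high. It turns easily (0.04 N m)
- timer_pointer (a point): point on the line of the knob's white pointer, 40 mm out from the knob's axis; it goes round with the knob
- timer_mark (a point): the white index mark on the dial plate round the knob, 40 mm out from the knob's axis: it stands 1.2 to 2.4 rad clockwise of the knob's off stop
- mug_a: plain white enamel mug, origin under its centre; a bystander
- mug_b: plain white enamel mug, origin under its centre; a bystander
- bowl: white enamel bowl, 130 mm across, origin under its centre; a bystander
- jar: brown stoneware jar, 130 mm high, origin under its centre; a bystander
- flask: steel flask, 240 mm high, origin under its centre; a bystander
- radio: red pocket radio, 90 mm high, origin under its centre; a bystander
- carton: low cardboard carton, 110 x 60 x 30 mm, origin under its centre; a bystander
- tin: round yellow tin, 70 mm across, 35 mm high, origin under its centre; a bystander
Mind the look-alikes: they are no part of the job. What is shaped like the torch3 but turquoise is not meant.

How it is judged:
By the outcome, as a careful person would: the job done as asked, in the order asked, and still so for the second after the job is handed in, with the robot touching nothing.
Of torch1, torch2, torch3, torch4 only 2 to 4 are there at a start; the rules pass over those that are not, and their reading is None.
At some moment in a run one of torch1, torch2, torch3, torch4 may be knocked a few centimetres aside while the robot is not near it.
Once in a run the grip may slacken for a moment while it holds something.
It also fails if it takes over 210 s, if anything falls off the work surface, if the arm or the gripper's body presses on something with over 40 N, if the wrist force passes 120 N, or if a joint passes its speed limit or range.

### The arm

A 6-joint arm with a two-finger parallel gripper is mounted at the origin on the work surface. World frame = base frame: x ahead of the robot, y to its left, z up, the work surface at z = 0. Lengths are in mm, angles in rad, forces in N, time in s.
With the tool pointing down it reaches from about 300 to 1000 mm from the base axis. Payload 5.1 kg.
Tool frame: the origin (TCP) lies midway between the tips of the shut fingers; the grasp point (between the pads) lies env.pinch_z behind it (env.pinch_z is the distance from the TCP to the grasp point, in mm); z points along the fingers, y is the line along which they close (so a half turn about z gives the same grasp; the last joint's range is limited). The gripper opens to 95 mm and grips with 3 to 60 N. Pads are 20 mm wide; open, the fingers measure 119 mm over their backs; the gripper's body (75 mm by 180 mm) begins 59 mm behind the grasp point.
Start: joints at [-1.276, 0.124, 1.65, -0, 1.367, -0.083], TCP at [239.737, -604.161, 214.656] pointing down, gripper open.
Joint ranges: [-2.61, 2.61], [-1.02, 2.33], [0.03, 2.71], [-1.35, 4.49], [0.32, 2.68], [-2.91, 2.91]. Speed limits (rad/s): [2.57, 2.57, 3.14, 3.14, 3.14, 3.14].

### API

Orientations are given as a unit quaternion [x, y, z, w].
In Python, from rig import env gives the robot as it stands.
- The arm moves only by the tool drive_tool, never from a script. Its argument "steps" is a list that holds one entry, the list of rows, each a list of 6 numbers: the shift along the tool's x, y, z in units of 0.25 m (1.0 is 0.25 m), then the turn, a rotation vector about the tool's x, y, z in units of 90 degrees (1.0 is 90 degrees). A call has 1 to 5 rows; each row is the pose to reach, as a shift and turn from the pose commanded when the call began, along the tool's axes at that moment; what a row does not reach only later rows make up. A row lasts 1/8 s, in which the tool goes at most 62.5 mm and 10.7 degrees, less where a joint would pass 70% of its speed; a pose out of reach is approached as far as the arm can. A call with a number of a shift or a turn outside -1 to 1 is refused whole. A call with a gripper value outside its range is refused whole. "hand" is the gripper command: -1 is fully open, 1 is shut, values between are in proportion, set as the call begins (left out, the last holds). The fingers move at their own pace and stop on an object; "squeeze" is the grip in N (left out, the last holds). Time passes only in rows, so rows that repeat a pose let the fingers close. It gives the time, the measured TCP pose, the force, the opening and the grip force at its end, in the units of the state.
- env.read_state(): the state, without advancing time (a new reading comes with each control period).
- env.grab_frame(name): name is "scene" or "side" or "wrist"; returns the picture (384x512x3 uint8, blue, green, red); there is no depth.
- env.camera_info(name): a dict with "K" (3x3 intrinsics, pixels), "position" and "orientation" of the camera in the world. Camera axes: x right, y up, looking along -z (the intrinsics and any distortion apply to the point x, -y, -z); pixel columns grow to the right and rows downward; lengths in mm; the calibration is good to about 2 mm. A picture is of the moment at which its call begins: read the wrist's pose just before it. camera_info takes no time and is no camera call; for the wrist camera it gives the pose at the moment of the call.
- env.hand_in(): hands the job in; it is judged then, once.
The state is a dict: "time_s": time; "q": joint angles; "qvel": joint speeds; "joint_torque": joint torques, N m; "ee_pos": TCP position; "tcp_rot": TCP orientation; "ft_force": force on the tool from outside, world axes, zero at the start; "ft_torque": the same for the moment, N m; "width": finger opening in mm; "grip_force": force on a finger pad.
Only numpy, scipy, OpenCV 4.12 (cv2) and the standard library are available. Lean on these libraries where they do the work, as an engineer would, in place of code of your own. Each camera call takes 0.05 s, during which the arm holds its last target. There are 200 camera calls.

## Working session

There is one attempt and no reset: what is moved stays moved. The work goes in short steps, Python scripts to look and compute and a tool call to move; the robot and the scene stay as the last step left them, time stands still between calls to the robot, and variables do not carry over. Pictures are saved under pics/ and viewed, at most 14 in all, crops included, and the job is handed in when it is done.

Besides the shell and the picture viewer there is one more tool, called after "Request:" as name([rows], argument=value, ...), one row to a line, values as JSON. drive_tool: Moves the arm, as the interface text tells. Its arguments: {"type":"object","properties":{"steps":{"type":"array"},"hand":{"type":"number"},"squeeze":{"type":"number"}},"required":["steps"]}

```bash
ls; mkdir -p pics; python3 - <<'E'
from rig import env
import cv2,numpy as np
s=env.read_state();print(s['time_s'],s['ee_pos'],s['tcp_rot'],s['width'],env.pinch_z)
a=env.grab_frame("scene");b=env.grab_frame("side")
cv2.imwrite("pics/scene0.png",a);cv2.imwrite("pics/side0.png",b)
cv2.imwrite("pics/s0.png",cv2.resize(a,(800,600),interpolation=cv2.INTER_CUBIC))
cv2.imwrite("pics/d0.png",cv2.resize(b,(800,600),interpolation=cv2.INTER_CUBIC))
for n in("scene","side","wrist"):print(n,env.camera_info(n))
E
```

```text
pics
0.0 [ 239.54025084 -603.54676517  213.38144182] [ 9.82210845e-01  1.87778512e-01 -1.29825199e-04 -1.03425123e-03] 95.43731570967869 18.8
scene {'K': array([[418.0150419 ,   0.        , 260.23416319],
       [  0.        , 418.0150419 , 182.03847243],
       [  0.        ,   0.        ,   1.        ]]), 'position': array([1115.52959298, -696.52995299, 1431.39786394]), 'orientation': array([0.27289814, 0.10996732, 0.3344692 , 0.89530115])}
side {'K': array([[373.3247424 ,   0.        , 252.72605522],
       [  0.        , 373.3247424 , 184.29206855],
       [  0.        ,   0.        ,   1.        ]]), 'position': array([209.24911804, 715.9628421 , 911.63744624]), 'orientation': array([-0.068453  ,  0.3708457 ,  0.91527823, -0.1416101 ])}
wrist {'K': array([[273.69965505,   0.        , 255.82724168],
       [  0.        , 273.69965505, 190.55716513],
       [  0.        ,   0.        ,   1.        ]]), 'position': array([ 315.87891986, -573.50319256,  384.28517168]), 'orientation': array([-0.12031164,  0.08237465, -0.55585555,  0.81839119])}
```

View pics/s0.png

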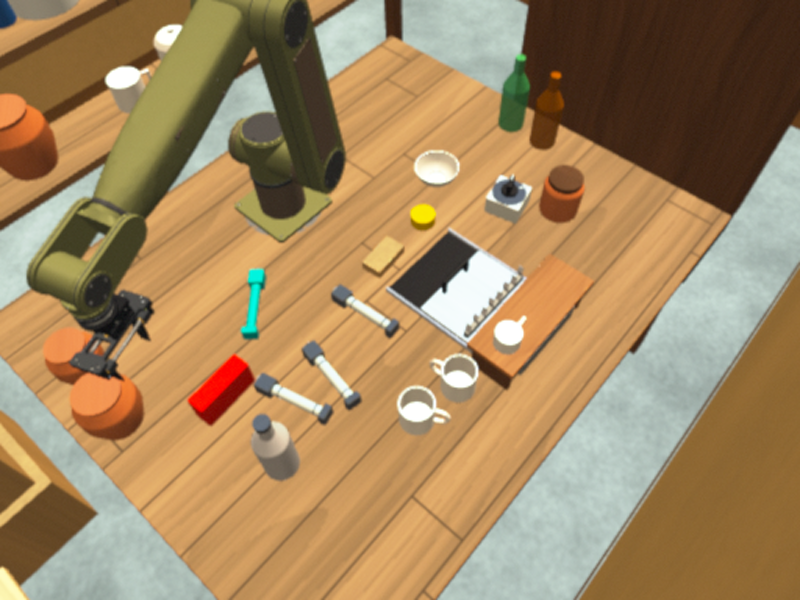

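View pics/d0.png

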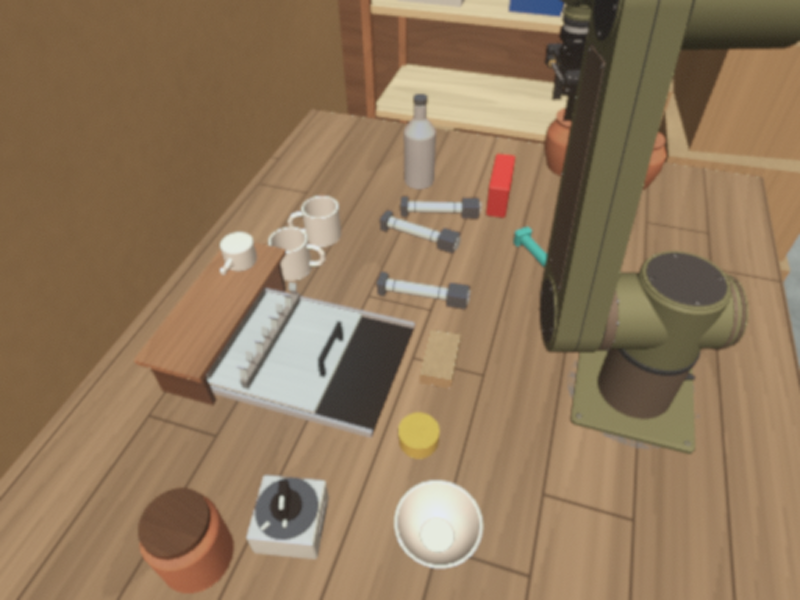

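The three torches (scene view around (365,310), (330,375) and (293,398) in the 800-px picture), the tray handle near (455,275) and the timer near (508,197) are all visible. The turquoise look-alike is near (254,303). I'll zoom in for details.

```bash
cat > h.py <<'E'
from rig import env
import numpy as np, cv2
from scipy.spatial.transform import Rotation as R
def ray(n,uv,z,ci=None):
    c=ci or env.camera_info(n);K=c['K'];u,v=uv
    d=R.from_quat(c['orientation']).apply([(u-K[0,2])/K[0,0],-(v-K[1,2])/K[1,1],-1])
    p=np.array(c['position']);return p+d*(z-p[2])/d[2]
def goal(pos,yaw,down=True):
    """rows number for TCP goal; yaw = world angle of tool y (closing line), mod pi, nearest turn"""
    s=env.read_state();r=R.from_quat(s['tcp_rot']);M=r.as_matrix()
    y0=np.arctan2(M[1,1],M[0,1]);d=(yaw-y0+np.pi/2)%np.pi-np.pi/2
    best=None
    g=R.from_euler('z',d)*R.from_euler('z',y0)*R.from_matrix(np.array([[0,1,0],[1,0,0],[0,0,-1]]).T)
    rel=(r.inv()*g).as_rotvec()/(np.pi/2)
    sh=r.inv().apply(np.array(pos)-s['ee_pos'])/250
    print('t',round(s['time_s'],2),'ee',s['ee_pos'].round(1),'shift',sh.round(3),'turn',rel.round(3),'q6',s['q'][5].round(2))
E
python3 - <<'E'
import cv2,numpy as np
a=cv2.imread('pics/scene0.png');b=cv2.imread('pics/side0.png')
z=lambda i,x,y,w,h:cv2.resize(i[y:y+h,x:x+w],(400,300),interpolation=cv2.INTER_CUBIC)
top=np.hstack([z(a,150,170,120,90),z(a,240,100,120,90)])
bot=np.hstack([z(b,135,290,100,75),z(b,235,115,80,60)])
cv2.imwrite('pics/z0.png',np.vstack([top,bot]))
# grey dark blobs
E
```

```text
(no output)
```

View pics/z0.png

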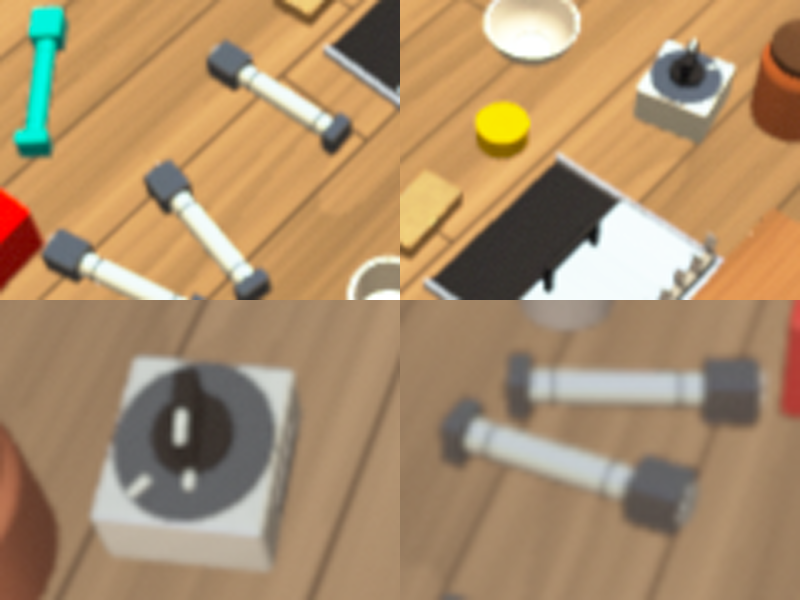

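```bash
python3 - <<'E'
from h import *
S=lambda x,y:(135+x/4,290+(y-300)/4)
C=lambda x,y:(240+(x-400)/400*120,100+y*.3)
T=lambda x,y:(150+x*.3,170+y*.3)
for n,x,y,z in[("boxTL",138,358,60),("TR",296,372,60),("BR",268,525,60),("BL",95,515,60),("dialL",113,440,62),("dialR",274,440,62),("dialT",193,362,62),("dialB",185,520,62),("tickA",138,485,62),("tickB",188,480,62),("tickB74",188,480,74),("top1",182,408,106),("top2",180,444,106),("discL",150,435,74),("discR",233,435,74)]:
    print(n,ray("side",S(x,y),z)[:2].round(0))
for n,x,y,z in[("traycornerTL",558,155,15),("TLb",428,285,15),("right",720,258,20),("hand_a",548,268,71),("hand_b",594,225,71),("clip1",712,240,79)]:
    print(n,ray("scene",C(x,y),z)[:2].round(0))
for n,h,t in[("near",(230,62),(336,132)),("mid",(168,186),(254,286))]:
    a=ray("scene",T(*h),25)[:2];b=ray("scene",T(*t),25)[:2];print(n,a.round(),b.round())
D=lambda x,y:(235+(x-400)/5,115+(y-300)/5)
for n,h,t in[("mid",(660,493),(462,430)),("far",(730,390),(518,385))]:
    a=ray("side",D(*h),25)[:2];b=ray("side",D(*t),25)[:2];print(n,a.round(),b.round())
for n,x,y in[("h1",330,325),("h2",322,372)]:
    print(n,ray("side",(x*.64,y*.64),71).round())
E
```

```text
boxTL [551. 379.]
TR [455. 359.]
BR [435. 447.]
BL [531. 472.]
dialL [540. 431.]
dialR [450. 402.]
dialT [517. 372.]
dialB [480. 460.]
tickA [514. 450.]
tickB [488. 439.]
tickB74 [484. 443.]
top1 [495. 417.]
top2 [487. 436.]
discL [517. 426.]
discR [471. 411.]
traycornerTL [432. 232.]
TLb [440. -30.]
right [688. 232.]
hand_a [558.  54.]
hand_b [561. 139.]
clip1 [684. 208.]
near [ 365. -123.] [ 528. -112.]
mid [ 430. -291.] [ 590. -315.]
mid [ 424. -284.] [ 584. -311.]
far [ 403. -415.] [ 560. -375.]
h1 [567.  71.  71.]
h2 [539. 177.  71.]
```

The zoomed picture shows all torch heads (long dark ends) pointing towards the robot. The knob's pointer is in the side view at about (180,425) to (188,480), and the index tick at (138,485). I'll head for the timer with a look on the way.

```bash
cat >> h.py <<'E'
def plan(wps):
    """wps: list of (x,y,z,yaw_deg of tool y) each one call, assuming each is reached"""
    s=env.read_state();r=R.from_quat(s['tcp_rot']);p=np.array(s['ee_pos'])
    print('t',round(s['time_s'],2),'ee',p.round(1),'q',np.round(s['q'],2),'w',round(s['width'],1),'F',np.round(s['ft_force'],1))
    for x,y,z,yaw in wps:
        M=r.as_matrix();y0=np.arctan2(M[1,1],M[0,1]);d=(np.deg2rad(yaw)-y0+np.pi/2)%np.pi-np.pi/2
        a=y0+d;Y=np.array([np.cos(a),np.sin(a),0]);Z=np.array([0,0,-1.])
        g=R.from_matrix(np.stack([np.cross(Y,Z),Y,Z],1))
        sh=r.inv().apply(np.array([x,y,z])-p)/250;t=(r.inv()*g).as_rotvec()/(np.pi/2)
        print((x,y,z,yaw),'|',', '.join(f'{v:.3f}' for v in [*sh,*t]))
        r=g;p=np.array([x,y,z],float)
E
python3 - <<'E'
from h import *
plan([(330,-450,300,130),(420,-280,310,150),(470,-100,310,168),(490,80,310,180),(490,250,290,190),(494,400,250,200)])
print(ray("scene",(275*.64,475*.64),0),ray("side",(420*.64,185*.64),0))
s=env.read_state();c=env.camera_info('wrist');r=R.from_quat(s['tcp_rot']).inv()
print(r.apply(c['position']-s['ee_pos']),r.apply(R.from_quat(c['orientation']).apply([0,0,-1])))
E
```

```text
t 0.1 ee [ 239.6 -603.6  213.5] q [-1.28  0.12  1.65 -0.    1.37 -0.08] w 95.1 F [-0.5  0.3 -0.8]
(330, -450, 300, 130) | 0.563, -0.438, -0.345, -0.001, -0.000, -0.204
(420, -280, 310, 150) | 0.713, -0.290, -0.040, 0.000, 0.000, -0.222
(470, -100, 310, 168) | 0.724, -0.187, 0.000, 0.000, 0.000, -0.200
(490, 80, 310, 180) | 0.721, -0.071, 0.000, 0.000, 0.000, -0.133
(490, 250, 290, 190) | 0.680, 0.000, 0.080, 0.000, 0.000, -0.111
(494, 400, 250, 200) | 0.588, 0.120, 0.160, 0.000, 0.000, -0.111
[ 574.00148956 -552.6897526     0.        ] [ 556.87836324 -503.77125777    0.        ]
[ 8.20467051e+01 -1.67953841e-01 -1.70734754e+02] [-2.88632988e-01  5.93918476e-04  9.57439630e-01]
```

Request:
drive_tool([
  [[0.563, -0.438, -0.345, 0, 0, -0.204], [0.563, -0.438, -0.345, 0, 0, -0.204], [0.563, -0.438, -0.345, 0, 0, -0.204], [0.563, -0.438, -0.345, 0, 0, -0.204]],
])

```text
time_s: 0.6
ee_pos: [331.9, -448.9, 303.6]
tcp_rot: [0.939, 0.344, 0.001, 0.002]
ft_force: [-0.3, 0.2, 0.8]
width: 95.2
grip_force: 0.0
```

Request:
drive_tool([
  [[0.713, -0.29, -0.04, 0, 0, -0.222], [0.713, -0.29, -0.04, 0, 0, -0.222], [0.713, -0.29, -0.04, 0, 0, -0.222], [0.713, -0.29, -0.04, 0, 0, -0.222]],
])

```text
time_s: 1.1
ee_pos: [421.0, -278.2, 310.2]
tcp_rot: [0.865, 0.502, -0.0, -0.0]
ft_force: [0.1, -0.1, -0.8]
width: 95.0
grip_force: 0.0
```

Request:
drive_tool([
  [[0.724, -0.187, 0, 0, 0, -0.2], [0.724, -0.187, 0, 0, 0, -0.2], [0.724, -0.187, 0, 0, 0, -0.2], [0.724, -0.187, 0, 0, 0, -0.2]],
])

```text
time_s: 1.6
ee_pos: [470.5, -98.4, 310.0]
tcp_rot: [0.776, 0.631, -0.0, -0.001]
ft_force: [-0.3, -0.8, 0.3]
width: 95.2
grip_force: 0.0
```

Request:
drive_tool([
  [[0.721, -0.071, 0, 0, 0, -0.133], [0.721, -0.071, 0, 0, 0, -0.133], [0.721, -0.071, 0, 0, 0, -0.133], [0.721, -0.071, 0, 0, 0, -0.133]],
])

```text
time_s: 2.1
ee_pos: [490.7, 80.4, 309.9]
tcp_rot: [0.706, 0.708, -0.001, -0.0]
ft_force: [0.5, -1.4, -0.1]
width: 94.9
grip_force: 0.0
```

Request:
drive_tool([
  [[0.68, 0, 0.08, 0, 0, -0.111], [0.68, 0, 0.08, 0, 0, -0.111], [0.68, 0, 0.08, 0, 0, -0.111], [0.68, 0, 0.08, 0, 0, -0.111]],
])

```text
time_s: 2.6
ee_pos: [491.0, 249.1, 289.2]
tcp_rot: [0.643, 0.766, -0.001, -0.0]
ft_force: [0.2, -0.0, 0.2]
width: 94.9
grip_force: 0.0
```

Request:
drive_tool([
  [[0.588, 0.12, 0.16, 0, 0, -0.111], [0.588, 0.12, 0.16, 0, 0, -0.111], [0.588, 0.12, 0.16, 0, 0, -0.111], [0.588, 0.12, 0.16, 0, 0, -0.111]],
])

```text
time_s: 3.1
ee_pos: [495.8, 398.0, 249.1]
tcp_rot: [0.574, 0.819, -0.002, -0.0]
ft_force: [0.1, -0.0, 0.5]
width: 95.0
grip_force: 0.0
```

```bash
python3 - <<'E'
from h import *
plan([])
c=env.camera_info('wrist');a=env.grab_frame('wrist');cv2.imwrite('pics/w1.png',a)
b=cv2.resize(a,(768,576),interpolation=cv2.INTER_CUBIC);cv2.imwrite('pics/w1b.png',b)
import pickle;pickle.dump(c,open('w1.pkl','wb'))
E
```

```text
t 3.1 ee [495.8 398.  249.1] q [ 0.59  0.08  1.64 -0.    1.42  0.25] w 95.0 F [ 0.1 -0.   0.5]
```

View pics/w1b.png

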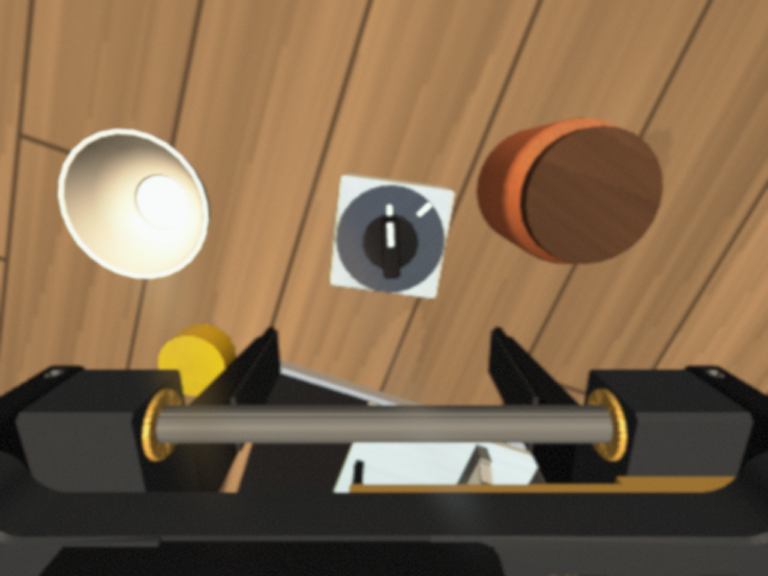

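The wrist picture shows the timer clearly. Its box corners are (342,176), (454,190), (436,298) and (331,284), with the pointer tick at (389,210) and the index mark at (425,208).

```bash
python3 - <<'E'
from h import *
import pickle;c=pickle.load(open('w1.pkl','rb'))
P=lambda x,y,z:ray('',(x/1.5,y/1.5),z,c)[:2]
b=np.array([P(*q,60) for q in[(342,176),(454,190),(436,298),(331,284)]]);print(b.round(1),b.mean(0))
ctr=b.mean(0)
print('dial',P(390.5,239,61))
for n,q in dict(l1=(390,222,106),l2=(391,246,106),end=(391,278,106),tick74=(389,210,74),tick62=(389,210,62),markin=(418,215,62),mark=(425,208,62),markout=(431,203,62)).items():
    p=P(*q);d=p-ctr;print(n,p.round(1),np.hypot(*d).round(1),np.rad2deg(np.arctan2(d[1],d[0])).round(1))
E
```

```text
[[438.5 451.7]
 [532.2 473.3]
 [554.2 377.7]
 [458.8 357.5]] [495.94364571 415.05611382]
dial [495.64811684 415.25856025]
l1 [487.4 435. ] 21.7 113.2
l2 [494.5 417.8] 3.1 117.5
end [503.4 393.6] 22.7 -70.8
tick74 [485.1 439.9] 27.1 113.6
tick62 [485.7 438.7] 25.8 113.5
markin [510.7 443.2] 31.8 62.3
mark [514.2 450.8] 40.2 62.9
markout [517.5 456.5] 46.7 62.5
```

```bash
python3 - <<'E'
from h import *
plan([(495.8,415.2,150,201),(495.8,415.2,81,201)])
E
```

```text
t 3.15 ee [496.  397.4 250. ] q [ 0.59  0.07  1.64 -0.    1.43  0.25] w 95.1 F [-0.3 -0.5  0.2]
(495.8, 415.2, 150, 201) | 0.068, 0.024, 0.400, -0.001, 0.001, -0.013
(495.8, 415.2, 81, 201) | 0.000, 0.000, 0.276, 0.000, 0.000, 0.000
```

Request:
drive_tool([
  [[0.068, 0.024, 0.4, 0, 0, -0.013], [0.068, 0.024, 0.4, 0, 0, -0.013], [0.068, 0.024, 0.4, 0, 0, -0.013]],
], hand=0.1, squeeze=15)

```text
time_s: 3.52
ee_pos: [493.7, 414.0, 147.3]
tcp_rot: [0.567, 0.824, -0.004, -0.001]
ft_force: [-0.4, -0.0, 0.6]
width: 70.5
grip_force: 0.0
```

Request:
drive_tool([
  [[0, 0, 0.14, 0, 0, 0], [0, 0, 0.276, 0, 0, 0], [0, 0, 0.276, 0, 0, 0], [0, 0, 0.276, 0, 0, 0]],
])

```text
time_s: 4.03
ee_pos: [496.5, 418.0, 85.3]
tcp_rot: [0.566, 0.824, 0.002, 0.001]
ft_force: [0.3, 0.6, 0.6]
width: 43.0
grip_force: 0.0
```

Request:
drive_tool([
  [[0, 0, 0, 0, 0, 0], [0, 0, 0, 0, 0, 0], [0, 0, 0, 0, 0, 0], [0, 0, 0, 0, 0, 0]],
], hand=1)

```text
time_s: 4.53
ee_pos: [493.7, 417.7, 82.4]
tcp_rot: [0.566, 0.825, -0.001, -0.001]
ft_force: [-3.9, -1.4, 4.2]
width: 14.0
grip_force: 15.0
```

Request:
drive_tool([
  [[0, 0, 0, 0, 0, -0.06], [0, 0, 0, 0, 0, -0.12], [0, 0, 0, 0, 0, -0.2], [0, 0, 0, 0, 0, -0.2]],
])

```text
time_s: 5.03
ee_pos: [492.8, 417.2, 82.4]
tcp_rot: [0.429, 0.903, -0.002, -0.001]
ft_force: [-6.9, -3.6, 7.3]
width: 13.9
grip_force: 15.0
```

```bash
python3 - <<'E'
from h import *
plan([]);s=env.read_state();print(s['ft_torque'],s['grip_force'])
E
```

```text
t 5.03 ee [492.8 417.2  82.4] q [ 0.62  0.23  1.76  0.    1.15 -0.06] w 13.9 F [-6.9 -3.6  7.3]
[-0.67496366  1.10651447 -0.00126299] 14.999577105045319
```

Request:
drive_tool([
  [[0, 0, 0, 0, 0, -0.1], [0, 0, 0, 0, 0, -0.2], [0, 0, 0, 0, 0, -0.2]],
])

```text
time_s: 5.4
ee_pos: [492.1, 416.4, 82.4]
tcp_rot: [0.282, 0.959, -0.003, -0.002]
ft_force: [-8.8, -5.5, 10.2]
width: 13.8
grip_force: 15.0
```

```bash
python3 - <<'E'
from h import *
plan([]);s=env.read_state();print(s['ft_torque'],s['joint_torque'])
E
```

```text
t 5.4 ee [492.1 416.4  82.4] q [ 0.62  0.23  1.76 -0.    1.16 -0.38] w 13.8 F [-8.8 -5.5 10.2]
[-1.0712067   1.50166507 -0.02939736] [-7.88644776e-01 -3.87229514e+01 -3.42502534e+01 -2.86840972e-03
 -3.10568221e+00 -2.28748452e-01]
```

Request:
drive_tool([
  [[0, 0, 0, 0, 0, -0.1], [0, 0, 0, 0, 0, -0.2], [0, 0, 0, 0, 0, -0.2]],
])

```text
time_s: 5.78
ee_pos: [491.7, 415.4, 82.3]
tcp_rot: [0.129, 0.992, -0.004, -0.003]
ft_force: [-10.5, -9.7, 11.4]
width: 14.3
grip_force: 15.0
```

```bash
python3 - <<'E'
from h import *
plan([]);s=env.read_state();print(s['ft_torque'],s['joint_torque'])
E
```

```text
t 5.78 ee [491.7 415.4  82.3] q [ 0.62  0.23  1.76 -0.    1.16 -0.69] w 14.3 F [-10.5  -9.7  11.4]
[-1.67040369  1.79502306  0.02872682] [  0.15487873 -37.69523621 -34.85658288   0.41795148  -3.96700501
  -0.23457251]
```

Request:
drive_tool([
  [[0.01, 0.01, 0, 0, 0, -0.1], [0.01, 0.01, 0, 0, 0, -0.2], [0.01, 0.01, 0, 0, 0, -0.2]],
])

```text
time_s: 6.15
ee_pos: [491.4, 414.5, 82.3]
tcp_rot: [-0.028, 1.0, -0.007, -0.003]
ft_force: [-5.9, -22.4, 14.7]
width: 14.1
grip_force: 15.0
```

```bash
python3 - <<'E'
from h import *
plan([]);s=env.read_state();print(s['ft_torque'],s['joint_torque'])
E
```

```text
t 6.15 ee [491.4 414.5  82.3] q [ 0.62  0.23  1.76 -0.01  1.16 -1.  ] w 14.1 F [ -5.9 -22.4  14.7]
[-3.76506577  1.13211067  0.01368935] [  7.67041862 -36.54757261 -35.65883517   3.43085602  -5.06781936
  -0.26731887]
```

Request:
drive_tool([
  [[0, 0, 0, 0, 0, 0], [0, 0, 0, 0, 0, 0], [0, 0, -0.2, 0, 0, 0], [0, 0, -0.4, 0, 0, 0], [0, 0, -0.6, 0, 0, 0]],
], hand=0.1)

```text
time_s: 6.78
ee_pos: [492.6, 421.2, 233.2]
tcp_rot: [-0.027, 1.0, 0.0, 0.0]
ft_force: [-0.9, 0.2, 0.1]
width: 42.8
grip_force: 0.0
```

Request:
drive_tool([
  [[0.05, 0, 0, 0, 0, 0], [0.05, 0, 0, 0, 0, 0]],
])

```text
time_s: 7.02
ee_pos: [479.4, 420.4, 231.4]
tcp_rot: [-0.028, 1.0, 0.0, -0.0]
ft_force: [1.2, -0.3, -0.5]
width: 42.7
grip_force: 0.0
```

```bash
python3 - <<'E'
from h import *
import pickle
plan([])
c=env.camera_info('wrist');a=env.grab_frame('wrist');cv2.imwrite('pics/w2.png',a);pickle.dump(c,open('w2.pkl','wb'))
cv2.imwrite('pics/w2b.png',cv2.resize(a[60:300,100:420],(640,480),interpolation=cv2.INTER_CUBIC))
E
```

```text
t 7.03 ee [479.4 420.4 231.4] q [ 0.64  0.09  1.66  0.    1.39 -0.99] w 42.7 F [ 1.2 -0.3 -0.5]
```

View pics/w2b.png

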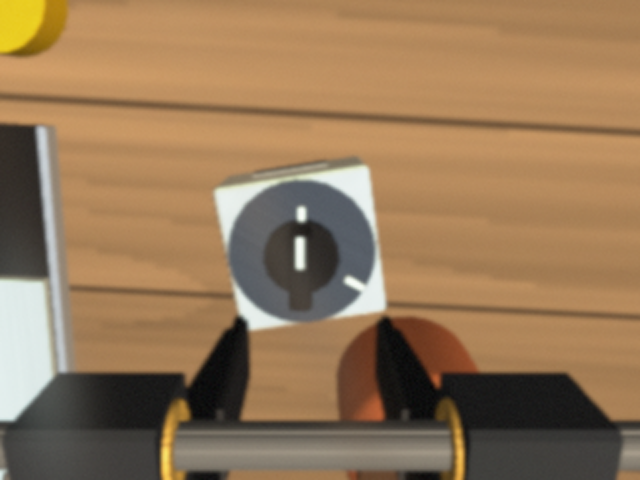

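```bash
python3 - <<'E'
from h import *
import pickle;c=pickle.load(open('w2.pkl','rb'))
P=lambda x,y,z:ray('',(100+x/2,60+y/2),z,c)[:2]
b=np.array([P(*q,60) for q in[(215,190),(367,164),(385,309),(247,330)]]);print(b.round(1),b.mean(0))
print('dial',P(302,252,61),'ends',P(300,236,106),P(300,310,106),'mark',P(355,284,62),P(302,213,62))
plan([(494.5,415.5,150,273),(494.5,415.5,83,273)])
E
```

```text
[[457.8 358.3]
 [436.4 452.3]
 [531.8 472.4]
 [552.2 380.4]] [494.56599588 415.85585563]
dial [494.94427693 414.90719091] ends [472.98371834 413.49475384] [517.20001728 415.64357376] mark [514.57821718 450.77804536] [469.06638715 413.63990015]
t 7.08 ee [479.3 420.  230.2] q [ 0.64  0.09  1.66 -0.    1.39 -0.99] w 42.5 F [-0.3 -0.1 -0.2]
(494.5, 415.5, 150, 273) | -0.060, -0.021, 0.321, -0.001, -0.001, 0.002
(494.5, 415.5, 83, 273) | 0.000, 0.000, 0.268, 0.000, 0.000, 0.000
```

Request:
drive_tool([
  [[-0.06, -0.021, 0.321, 0, 0, 0], [-0.06, -0.021, 0.321, 0, 0, 0], [-0.06, -0.021, 0.321, 0, 0, 0]],
])

```text
time_s: 7.45
ee_pos: [494.0, 414.5, 148.1]
tcp_rot: [-0.027, 1.0, -0.002, -0.003]
ft_force: [0.0, -1.0, 0.6]
width: 42.7
grip_force: 0.0
```

Request:
drive_tool([
  [[0, 0, 0.134, 0, 0, 0], [0, 0, 0.268, 0, 0, 0], [0, 0, 0.268, 0, 0, 0], [0, 0, 0.268, 0, 0, 0]],
])

```text
time_s: 7.95
ee_pos: [496.6, 416.7, 87.3]
tcp_rot: [-0.027, 1.0, 0.001, 0.001]
ft_force: [0.1, -0.3, 0.3]
width: 42.7
grip_force: 0.0
```

Request:
drive_tool([
  [[0, 0, 0, 0, 0, 0], [0, 0, 0, 0, 0, 0], [0, 0, 0, 0, 0, 0], [0, 0, 0, 0, 0, 0]],
], hand=1)

```text
time_s: 8.45
ee_pos: [495.8, 414.5, 85.3]
tcp_rot: [-0.027, 1.0, -0.001, 0.0]
ft_force: [-0.2, -4.5, 3.8]
width: 13.4
grip_force: 15.0
```

Request:
drive_tool([
  [[0, 0, 0, 0, 0, -0.1], [0, 0, 0, 0, 0, -0.2], [0, 0, 0, 0, 0, -0.3], [0, 0, 0, 0, 0, -0.4], [0, 0, 0, 0, 0, -0.4]],
])

```text
time_s: 9.07
ee_pos: [494.9, 414.4, 84.8]
tcp_rot: [-0.334, 0.943, -0.001, -0.001]
ft_force: [-2.8, -4.3, 3.5]
width: 24.2
grip_force: 20.2
```

```bash
python3 - <<'E'
from h import *
plan([]);s=env.read_state();print(s['ft_torque'],s['joint_torque'])
E
```

```text
t 9.07 ee [494.9 414.4  84.8] q [ 0.61  0.23  1.76 -0.    1.16 -1.64] w 24.2 F [-2.8 -4.3  3.5]
[-0.68542748  0.29595484 -0.66969427] [  1.925065   -41.5639472  -33.65625143   0.32567144  -1.21707525
  -0.88520134]
```

Request:
drive_tool([
  [[0, 0, 0, 0, 0, 0], [0, 0, 0, 0, 0, 0], [0, 0, -0.2, 0, 0, 0], [0, 0, -0.4, 0, 0, 0], [0, 0, -0.6, 0, 0, 0]],
], hand=0.1)

```text
time_s: 9.7
ee_pos: [495.3, 416.0, 236.1]
tcp_rot: [-0.335, 0.942, 0.0, 0.0]
ft_force: [1.1, -0.5, -1.2]
width: 42.7
grip_force: 0.0
```

Request:
drive_tool([
  [[0.05, 0, 0, 0, 0, 0], [0.05, 0, 0, 0, 0, 0]],
])

```text
time_s: 9.95
ee_pos: [485.1, 407.7, 234.3]
tcp_rot: [-0.335, 0.942, 0.0, -0.0]
ft_force: [-0.2, -0.4, -0.3]
width: 42.7
grip_force: 0.0
```

```bash
python3 - <<'E'
from h import *
import pickle
plan([])
c=env.camera_info('wrist');a=env.grab_frame('wrist');cv2.imwrite('pics/w3.png',a);pickle.dump(c,open('w3.pkl','wb'))
cv2.imwrite('pics/w3b.png',cv2.resize(a[60:300,100:420],(640,480),interpolation=cv2.INTER_CUBIC))
E
```

```text
t 9.95 ee [485.1 407.7 234.3] q [ 0.61  0.08  1.67  0.    1.4  -1.64] w 42.7 F [-0.2 -0.4 -0.3]
```

View pics/w3b.png

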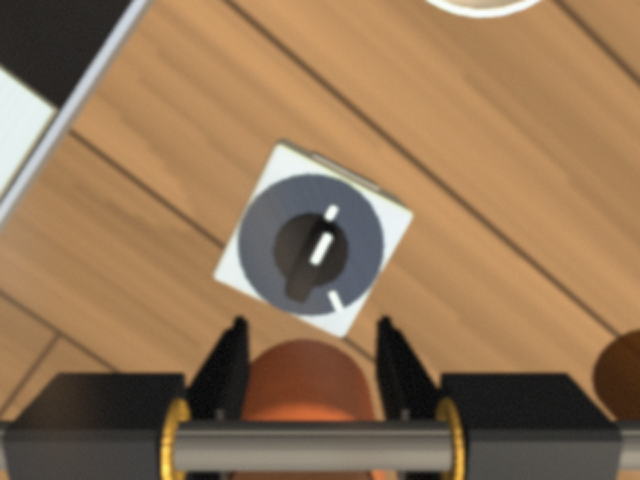

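The knob in this picture sits against its stop: the gripper was forced 27° past the bar with 0.67 N m, so the charger is off. Next is the tray.

```bash
python3 - <<'E'
from h import *
import pickle;c=pickle.load(open('w3.pkl','rb'))
P=lambda x,y,z:ray('',(100+x/2,60+y/2),z,c)[:2]
a,b=P(330,236,106),P(295,300,106);d=a-b;print('ptr',np.rad2deg(np.arctan2(d[1],d[0])),P(336,300,62))
plan([(480,330,290,270),(470,250,290,232),(470,170,290,206),(460,100,280,180)])
E
```

```text
ptr -168.43404698725243 [513.0046991  451.01335488]
t 10.0 ee [484.9 407.5 233.1] q [ 0.61  0.08  1.67  0.    1.4  -1.64] w 42.9 F [-1.1 -0.6 -0.3]
(480, 330, 290, 270) | 0.211, -0.228, -0.227, -0.000, -0.001, 0.435
(470, 250, 290, 232) | 0.040, -0.320, 0.000, 0.000, 0.000, 0.422
(470, 170, 290, 206) | -0.197, -0.252, 0.000, 0.000, 0.000, 0.289
(460, 100, 280, 180) | -0.234, -0.159, 0.040, 0.000, 0.000, 0.289
```

Request:
drive_tool([
  [[0.1, -0.1, -0.227, 0, 0, 0.11], [0.211, -0.228, -0.227, 0, 0, 0.22], [0.211, -0.228, -0.227, 0, 0, 0.33], [0.211, -0.228, -0.227, 0, 0, 0.435], [0.211, -0.228, -0.227, 0, 0, 0.435]],
])

```text
time_s: 10.62
ee_pos: [480.3, 330.0, 289.2]
tcp_rot: [-0.001, 1.0, -0.001, -0.001]
ft_force: [0.7, 0.7, -0.5]
width: 42.9
grip_force: 0.0
```

Request:
drive_tool([
  [[0.04, -0.32, 0, 0, 0, 0.11], [0.04, -0.32, 0, 0, 0, 0.22], [0.04, -0.32, 0, 0, 0, 0.33], [0.04, -0.32, 0, 0, 0, 0.422], [0.04, -0.32, 0, 0, 0, 0.422]],
])

```text
time_s: 11.25
ee_pos: [470.5, 250.3, 290.2]
tcp_rot: [0.324, 0.946, -0.001, -0.001]
ft_force: [0.2, 0.3, -0.6]
width: 42.7
grip_force: 0.0
```

Request:
drive_tool([
  [[-0.197, -0.252, 0, 0, 0, 0.11], [-0.197, -0.252, 0, 0, 0, 0.22], [-0.197, -0.252, 0, 0, 0, 0.289], [-0.197, -0.252, 0, 0, 0, 0.289]],
])

```text
time_s: 11.75
ee_pos: [470.6, 170.3, 290.8]
tcp_rot: [0.528, 0.849, -0.0, -0.0]
ft_force: [-0.1, 0.1, 0.8]
width: 42.6
grip_force: 0.0
```

Request:
drive_tool([
  [[-0.234, -0.159, 0.04, 0, 0, 0.11], [-0.234, -0.159, 0.04, 0, 0, 0.22], [-0.234, -0.159, 0.04, 0, 0, 0.289], [-0.234, -0.159, 0.04, 0, 0, 0.289], [-0.234, -0.159, 0.04, 0, 0, 0.289]],
])

```text
time_s: 12.38
ee_pos: [460.6, 100.7, 281.2]
tcp_rot: [0.706, 0.708, -0.0, -0.0]
ft_force: [-0.5, 0.1, 0.1]
width: 43.0
grip_force: 0.0
```

```bash
python3 - <<'E'
from h import *
import pickle
plan([])
c=env.camera_info('wrist');a=env.grab_frame('wrist');cv2.imwrite('pics/w4.png',a);pickle.dump(c,open('w4.pkl','wb'))
cv2.imwrite('pics/w4b.png',cv2.resize(a,(768,576),interpolation=cv2.INTER_CUBIC))
E
```

```text
t 12.38 ee [460.6 100.7 281.2] q [ 0.1  -0.32  1.95 -0.    1.51  0.1 ] w 43.0 F [-0.5  0.1  0.1]
```

View pics/w4b.png

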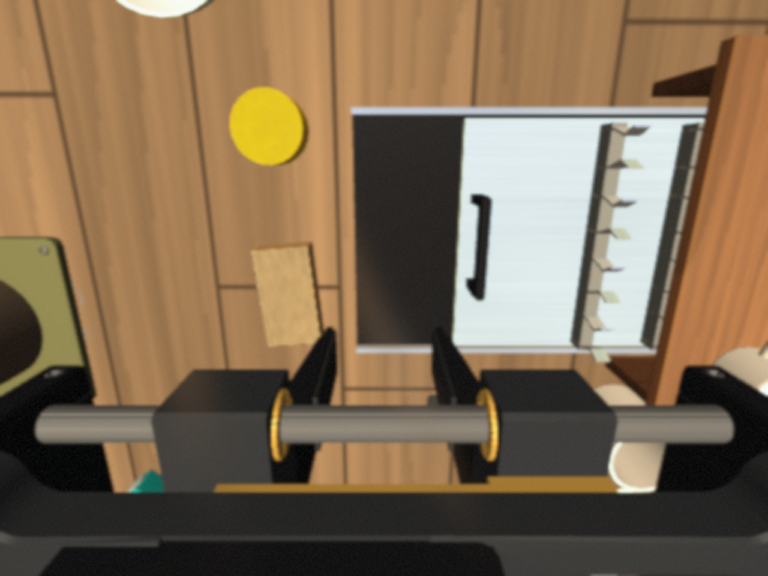

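The handle bar runs from about (486,198) to (480,297), and the front clip row is at x ≈ 600.

```bash
python3 - <<'E'
from h import *
import pickle;c=pickle.load(open('w4.pkl','rb'))
P=lambda x,y,z:ray('',(x/1.5,y/1.5),z,c)[:2]
a,b=P(486,198,71),P(480,297,71);print('handle',a,b,(a+b)/2,np.rad2deg(np.arctan2(*(a-b)[::-1])))
f=[P(352,112,20),P(357,350,20),P(705,110,20)];print('frame',f, P(462,118,20),P(453,347,20))
m=(a+b)/2
plan([(m[0],m[1],150,180),(m[0],m[1],50,180)])
E
```

```text
handle [553.72263258 151.41886004] [554.9646328   56.47505422] [554.34363269 103.94695713] 90.74946766052672
frame [array([429.44514641, 229.0814095 ]), array([430.24088242, -25.23054652]), array([772.97863644, 231.83684755])] [536.95679499 223.94310632] [540.79723052 -21.11812116]
t 12.43 ee [460.6 100.7 281.3] q [ 0.1  -0.32  1.95  0.    1.51  0.1 ] w 42.9 F [ 0.4 -0.3  0.4]
(np.float64(554.3436326869166), np.float64(103.94695712775624), 150, 180) | 0.012, 0.375, 0.525, -0.000, 0.000, 0.002
(np.float64(554.3436326869166), np.float64(103.94695712775624), 50, 180) | 0.000, 0.000, 0.400, 0.000, 0.000, 0.000
```

Request:
drive_tool([
  [[0.012, -0.375, 0.4, 0, 0, 0], [0.012, -0.375, 0.525, 0, 0, 0], [0.012, -0.375, 0.525, 0, 0, 0], [0.012, -0.375, 0.525, 0, 0, 0]],
])

```text
time_s: 12.92
ee_pos: [364.2, 103.4, 147.3]
tcp_rot: [0.707, 0.708, -0.002, -0.002]
ft_force: [1.0, -0.4, 0.1]
width: 42.7
grip_force: 0.0
```

```bash
python3 - <<'E'
from h import *
plan([(554.3,104,150,180.5),(554.3,104,48,180.5)])
E
```

```text
t 12.93 ee [364.2 103.4 147.3] q [ 0.13 -0.48  2.29 -0.    1.34  0.13] w 42.7 F [ 1.  -0.4  0.1]
(554.3, 104, 150, 180.5) | 0.001, 0.760, -0.015, -0.003, 0.000, -0.004
(554.3, 104, 48, 180.5) | 0.000, 0.000, 0.408, 0.000, 0.000, 0.000
```

I typed one sign wrong there, so the tool went to x = 364 instead of 554. It stayed high and clear of everything, and I'm correcting it now.

Request:
drive_tool([
  [[0.001, 0.76, -0.015, 0, 0, 0], [0.001, 0.76, -0.015, 0, 0, 0], [0.001, 0.76, -0.015, 0, 0, 0], [0.001, 0.76, -0.015, 0, 0, 0], [0.001, 0.76, -0.015, 0, 0, 0]],
])

```text
time_s: 13.55
ee_pos: [558.1, 103.6, 154.9]
tcp_rot: [0.707, 0.707, 0.0, 0.0]
ft_force: [0.2, -1.0, 0.4]
width: 42.8
grip_force: 0.0
```

Request:
drive_tool([
  [[0, 0, 0.2, 0, 0, 0], [0, 0, 0.408, 0, 0, 0], [0, 0, 0.408, 0, 0, 0], [0, 0, 0.408, 0, 0, 0]],
])

```text
time_s: 14.05
ee_pos: [558.0, 103.8, 54.8]
tcp_rot: [0.707, 0.707, 0.002, 0.001]
ft_force: [1.0, 0.8, 1.1]
width: 43.0
grip_force: 0.0
```

Request:
drive_tool([
  [[0, 0, 0, 0, 0, 0], [0, 0, 0, 0, 0, 0], [0, 0, 0, 0, 0, 0], [0, 0, 0, 0, 0, 0]],
], hand=1, squeeze=25)

```text
time_s: 14.55
ee_pos: [556.4, 103.6, 52.2]
tcp_rot: [0.707, 0.707, -0.0, -0.0]
ft_force: [-3.3, -0.2, 2.9]
width: 9.7
grip_force: 25.0
```

Request:
drive_tool([
  [[0, -0.1, 0, 0, 0, 0], [0, -0.2, 0, 0, 0, 0], [0, -0.3, 0, 0, 0, 0], [0, -0.4, 0, 0, 0, 0], [0, -0.45, 0, 0, 0, 0]],
])

```text
time_s: 15.18
ee_pos: [444.7, 103.2, 52.3]
tcp_rot: [0.707, 0.707, 0.001, 0.001]
ft_force: [4.3, -2.6, -2.0]
width: 10.0
grip_force: 25.0
```

Request:
drive_tool([
  [[0, -0.05, 0, 0, 0, 0], [0, -0.1, 0, 0, 0, 0], [0, -0.1, 0, 0, 0, 0], [0, -0.1, 0, 0, 0, 0]],
])

```text
time_s: 15.68
ee_pos: [432.9, 103.3, 54.9]
tcp_rot: [0.707, 0.707, 0.013, 0.013]
ft_force: [46.3, -3.2, -31.9]
width: 10.2
grip_force: 25.0
```

Request:
drive_tool([
  [[0, 0.04, 0, 0, 0, 0], [0, 0.04, 0, 0, 0, 0], [0, 0.04, 0, 0, 0, 0]],
])

```text
time_s: 16.05
ee_pos: [432.9, 103.3, 54.7]
tcp_rot: [0.707, 0.707, 0.002, 0.003]
ft_force: [4.2, -3.5, 6.3]
width: 9.9
grip_force: 25.0
```

Request:
drive_tool([
  [[0, 0, 0, 0, 0, 0], [0, 0, 0, 0, 0, 0], [0, 0, -0.2, 0, 0, 0], [0, 0, -0.4, 0, 0, 0], [0, 0, -0.5, 0, 0, 0]],
], hand=0.1)

```text
time_s: 16.68
ee_pos: [429.6, 104.1, 179.2]
tcp_rot: [0.707, 0.707, 0.001, 0.0]
ft_force: [0.5, -0.8, -0.0]
width: 42.4
grip_force: 0.0
```

Request:
drive_tool([
  [[0, 0, -0.4, 0, 0, 0], [0, 0, -0.4, 0, 0, 0], [0, 0, -0.4, 0, 0, 0]],
])

```text
time_s: 17.05
ee_pos: [430.4, 104.1, 280.1]
tcp_rot: [0.707, 0.707, 0.002, 0.001]
ft_force: [0.0, -0.9, -0.3]
width: 42.7
grip_force: 0.0
```

```bash
python3 - <<'E'
from h import *
import pickle
plan([])
c=env.camera_info('wrist');a=env.grab_frame('wrist');cv2.imwrite('pics/w5.png',a);pickle.dump(c,open('w5.pkl','wb'))
cv2.imwrite('pics/w5b.png',cv2.resize(a,(768,576),interpolation=cv2.INTER_CUBIC))
E
```

```text
t 17.05 ee [430.4 104.1 280.1] q [ 0.12 -0.39  2.01  0.    1.52  0.12] w 42.7 F [ 0.  -0.9 -0.3]
```

View pics/w5b.png

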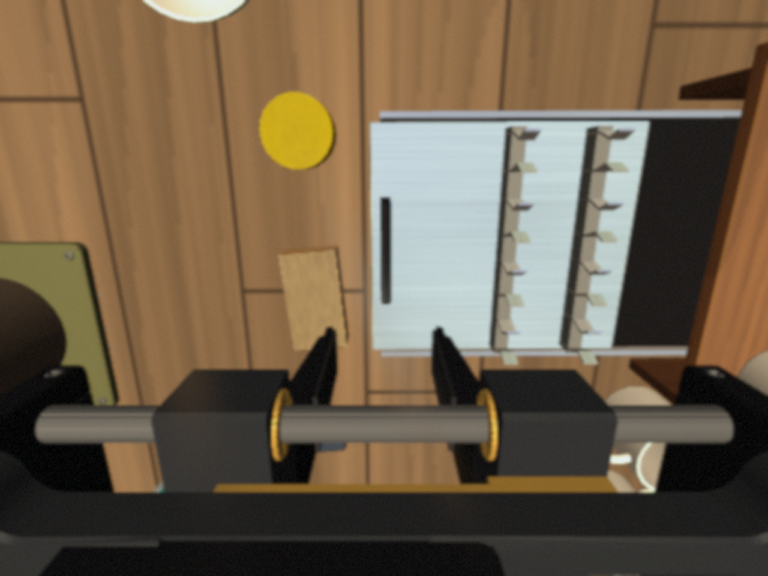

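The tray is now fully out. The handle is at about (385,197)–(386,303), and the clip rows are at x ≈ 515 and 600.

```bash
python3 - <<'E'
from h import *
import pickle;c=pickle.load(open('w5.pkl','rb'))
P=lambda x,y,z:ray('',(x/1.5,y/1.5),z,c)[:2]
a,b=P(385,197,71),P(386,303,71);m=(a+b)/2;print('handle',a,b,m,np.rad2deg(np.arctan2(*(a-b)[::-1])))
e=[P(371,123,20),P(371,350,20),P(648,122,20),P(613,347,20)];print('deck',np.round(e,1))
for ys in [(133,168),(205,237),(269,300),(327,358)]:
    print([P(522,y,75).round(1) for y in ys],[P(605,y,75).round(1) for y in ys])
for n in('scene','side'):cv2.imwrite(f'pics/{n}5.png',env.grab_frame(n))
a=cv2.imread('pics/scene5.png');b=cv2.imread('pics/side5.png')
cv2.imwrite('pics/z5.png',np.hstack([cv2.resize(a[160:300,140:300],(400,350),interpolation=cv2.INTER_CUBIC),cv2.resize(b[110:215,225:345],(400,350),interpolation=cv2.INTER_CUBIC)]))
# torch ends masks in scene (dark bluish grey)
for n,i,box in(('scene',a,(150,170,275,280)),('side',b,(235,115,315,205))):
    g=i[box[1]:box[3],box[0]:box[2]].astype(int);m=((g.max(2)<115)&(g[...,0]-g[...,2]>-4)).astype('uint8')
    k,_,st,ce=cv2.connectedComponentsWithStats(m)
    for j in range(1,k):
        if st[j,4]>20: uv=ce[j]+box[:2];print(n,uv.round(1),st[j,4],ray(n,uv,22)[:2].round(1))
E
```

```text
handle [432.89870837 155.74444644] [433.86918283  54.02084389] [433.3839456  104.88264517] 90.54660277832451
deck [[419.6 222.8]
 [417.2 -20.8]
 [691.5 223.5]
 [695.8 -18. ]]
[array([550.9, 209.9]), array([553.7, 181. ])] [array([622.6, 209.9]), array([627. , 180.9])]
[array([556.8, 148.8]), array([559.6, 119.6])] [array([632. , 148.7]), array([636.5, 119.5])]
[array([562.5,  89.1]), array([565.5,  58.1])] [array([641.3,  88.9]), array([646.1,  57.9])]
[array([568.2,  30. ]), array([571.4,  -3.8])] [array([650.4,  29.7]), array([655.7,  -4.1])]
scene [218.3 189.2] 25 [ 363.5 -125.7]
scene [160.2 214.7] 32 [ 274.8 -358.1]
scene [199.  226.3] 26 [ 426.2 -294.8]
scene [169.7 247.2] 28 [ 406.7 -426.6]
side [300.9 130. ] 46 [ 408.4 -436.8]
side [289.  151.3] 35 [ 421.5 -301.8]
side [244.3 178.6] 28 [ 531.1 -121. ]
side [292.8 186.2] 88 [ 366.3 -133.9]
```

View pics/z5.png

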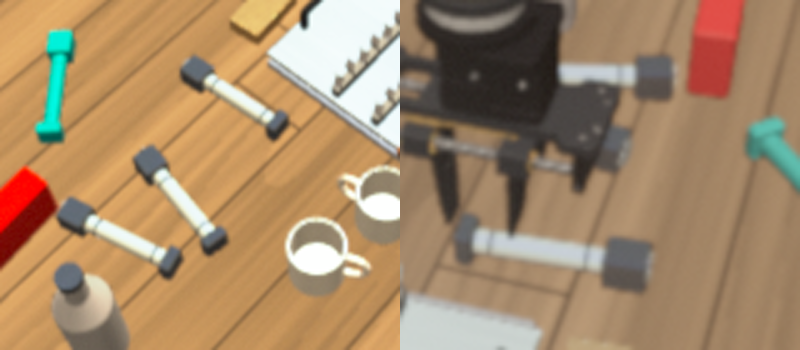

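The torches haven't moved: heads are at roughly (365,-128), (424,-298) and (407,-430). I'll take one close look at the clips with the tool turned, then fetch the nearest torch.

```bash
python3 - <<'E'
from h import *
plan([(480,104,250,45),(540,104,200,89.9)])
E
```

```text
t 17.2 ee [428.3 103.7 274.7] q [ 0.12 -0.39  2.01  0.    1.52  0.12] w 42.6 F [ 0.5 -0.1 -0.6]
(480, 104, 250, 45) | 0.001, 0.207, 0.098, -0.002, -0.001, -0.500
(540, 104, 200, 89.9) | -0.170, 0.170, 0.200, 0.000, 0.000, -0.499
```

Request:
drive_tool([
  [[0.001, 0.207, 0.098, 0, 0, -0.11], [0.001, 0.207, 0.098, 0, 0, -0.22], [0.001, 0.207, 0.098, 0, 0, -0.33], [0.001, 0.207, 0.098, 0, 0, -0.44], [0.001, 0.207, 0.098, 0, 0, -0.5]],
])

```text
time_s: 17.82
ee_pos: [479.7, 103.8, 249.3]
tcp_rot: [0.381, 0.924, -0.001, -0.002]
ft_force: [-0.6, 0.4, 1.1]
width: 42.6
grip_force: 0.0
```

Request:
drive_tool([
  [[-0.17, 0.17, 0.2, 0, 0, -0.11], [-0.17, 0.17, 0.2, 0, 0, -0.22], [-0.17, 0.17, 0.2, 0, 0, -0.33], [-0.17, 0.17, 0.2, 0, 0, -0.44], [-0.17, 0.17, 0.2, 0, 0, -0.5]],
])

```text
time_s: 18.45
ee_pos: [539.5, 103.7, 199.2]
tcp_rot: [-0.001, 1.0, -0.0, -0.003]
ft_force: [-0.0, -0.4, 0.2]
width: 43.0
grip_force: 0.0
```

Request:
drive_tool([
  [[0, 0, 0, 0, 0, 0], [0, 0, 0, 0, 0, 0]],
])

```text
time_s: 18.7
ee_pos: [540.4, 103.8, 200.9]
tcp_rot: [0.001, 1.0, -0.0, -0.001]
ft_force: [-0.1, 0.4, -0.3]
width: 42.8
grip_force: 0.0
```

```bash
python3 - <<'E'
from h import *
import pickle
plan([(520,-20,270,90),(500,-110,250,90)])
c=env.camera_info('wrist');a=env.grab_frame('wrist');cv2.imwrite('pics/w6.png',a);pickle.dump(c,open('w6.pkl','wb'))
cv2.imwrite('pics/w6b.png',cv2.resize(a,(768,576),interpolation=cv2.INTER_CUBIC))
E
```

```text
t 18.7 ee [540.4 103.8 200.9] q [ 0.09 -0.09  1.89  0.    1.34 -1.48] w 42.8 F [-0.1  0.4 -0.3]
(520, -20, 270, 90) | 0.081, -0.495, -0.276, -0.000, -0.002, -0.001
(500, -110, 250, 90) | 0.080, -0.360, 0.080, 0.000, 0.000, 0.000
```

View pics/w6b.png

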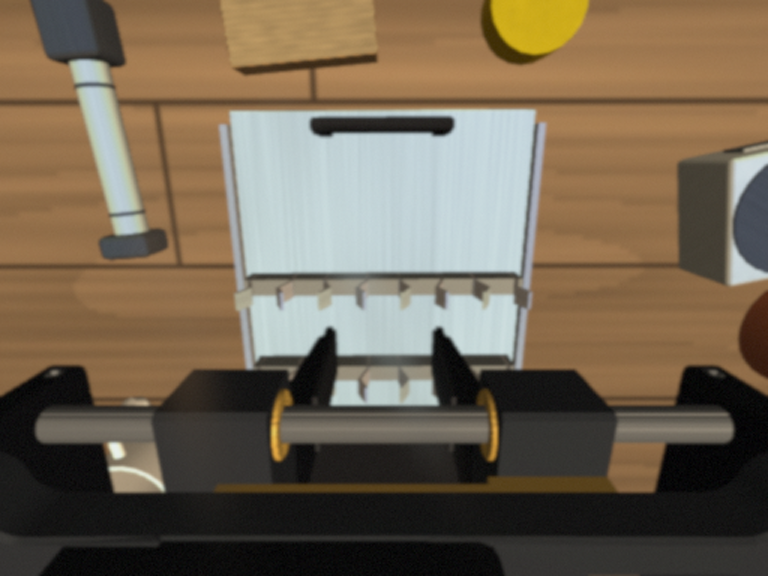

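The clip lips show in the front row at px x = 243, 285, 325, 363, 404, 441, 482 and 522 (row ≈ 296), with the handle spanning 311–454 at row 124. The nearest torch is at the upper left.

```bash
python3 - <<'E'
from h import *
import pickle;c=pickle.load(open('w6.pkl','rb'))
P=lambda x,y,z:ray('',(x/1.5,y/1.5),z,c)[:2]
print('handle',P(311,123,71),P(454,123,71),(P(311,123,71)+P(454,123,71))/2)
for z in(68,75):print(z,[P((a+b)/2,296,z).round(1) for a,b in((243,285),(325,363),(404,441),(482,522))])
print('deck',P(231,111,20),P(535,111,20),P(255,357,20),P(516,357,20))
print('torch tail',P(133,238,35),'ring',P(130,213,31),'neck',P(90,62,31))
E
```

```text
handle [432.83405782  54.28344786] [433.09035537 152.08008128] [432.9622066  103.18176457]
68 [array([558.1,  10.5]), array([558.3,  72.8]), array([558.4, 133.9]), array([558.5, 195.7])]
75 [array([555.9,  12.7]), array([556. ,  73.5]), array([556.1, 133.2]), array([556.3, 193.6])]
deck [419.28336735 -17.23490725] [419.92153306 224.02422222] [634.21457538 -18.00621454] [634.72041234 228.19725309]
torch tail [ 518.12293549 -103.84790695] ring [ 498.06171236 -105.1087211 ] neck [ 386.43526329 -114.9297415 ]
```

Request:
drive_tool([
  [[0.081, -0.495, -0.276, 0, 0, 0], [0.081, -0.495, -0.276, 0, 0, 0], [0.081, -0.495, -0.276, 0, 0, 0]],
])

```text
time_s: 19.12
ee_pos: [521.3, -22.1, 273.9]
tcp_rot: [0.002, 1.0, -0.0, 0.002]
ft_force: [0.5, 0.4, -1.0]
width: 42.8
grip_force: 0.0
```

Request:
drive_tool([
  [[0, -0.36, 0, 0, 0, 0], [0, -0.36, 0, 0, 0, 0], [0, -0.36, 0, 0, 0, 0], [0, -0.36, 0, 0, 0, 0], [0, -0.36, 0, 0, 0, 0]],
])

```text
time_s: 19.75
ee_pos: [520.8, -108.6, 271.1]
tcp_rot: [-0.0, 1.0, 0.0, -0.0]
ft_force: [1.2, 0.5, -0.6]
width: 42.7
grip_force: 0.0
```

```bash
cat >> h.py <<'E'
def torches(n='wrist',f=None,zb=20):
    """bright barrels on wood: returns axis info by ray casting barrel outline onto its axis plane"""
    c=env.camera_info(n);s=env.read_state()['ee_pos'];i=env.grab_frame(n)
    if f:cv2.imwrite(f,i)
    h=cv2.cvtColor(i,cv2.COLOR_BGR2HSV)
    m=((h[...,1]<70)&(h[...,2]>130)).astype('uint8');m=cv2.morphologyEx(m,cv2.MORPH_CLOSE,np.ones((5,5)))
    k,lab,st,_=cv2.connectedComponentsWithStats(m)
    for j in range(1,k):
        if st[j,4]<150:continue
        pts=np.argwhere(lab==j)[:,::-1]
        (cx,cy),(w,l),a=cv2.minAreaRect(pts.astype(np.float32))
        if max(w,l)/max(1,min(w,l))<3:continue
        q=cv2.boxPoints(((cx,cy),(w,l),a));e=sorted([(np.linalg.norm(q[0]-q[1]),0),(np.linalg.norm(q[1]-q[2]),1)])[0][1]
        A=(q[0]+q[1])/2,(q[2]+q[3])/2
        if e==1:A=(q[1]+q[2])/2,(q[3]+q[0])/2
        p,r=[ray(n,x,zb,c)[:2] for x in A];d=r-p
        if d[0]<0:p,r,d=r,p,-d
        print('barrel px',np.round(A,0).tolist(),'ends',p.round(1),r.round(1),'mid',((p+r)/2).round(1),'len',np.hypot(*d).round(1),'ang',np.rad2deg(np.arctan2(d[1],d[0])).round(1))
    return i
E
python3 - <<'E'
from h import *
plan([])
torches(f='pics/w7.png')
E
```

```text
t 19.75 ee [ 520.8 -108.6  271.1] q [-0.31 -0.17  1.84  0.    1.47 -1.88] w 42.7 F [ 1.2  0.5 -0.6]
barrel px [[246.0, 67.0], [254.0, 161.0]] ends [ 383.3 -122.2] [ 518.3 -112.2] mid [ 450.8 -117.2] len 135.4 ang 4.2
barrel px [[42.0, 96.0], [83.0, 183.0]] ends [ 422. -420.] [ 554.1 -385.3] mid [ 488.  -402.7] len 136.7 ang 14.7
barrel px [[131.0, 114.0], [127.0, 199.0]] ends [ 448.  -294.4] [ 581.1 -317.6] mid [ 514.6 -306. ] len 135.1 ang -9.9
barrel px [[324.0, 286.0], [187.0, 286.0]] ends [744.5  14. ] [ 744.7 -232.2] mid [ 744.6 -109.1] len 246.2 ang -90.0
barrel px [[487.0, 286.0], [412.0, 286.0]] ends [745.4 307.1] [745.5 172.3] mid [745.4 239.7] len 134.8 ang -90.0
```

```bash
python3 - <<'E'
from h import *
plan([(450.8,-117.2,100,94.2),(450.8,-117.2,6,94.2),(450.8,-117.2,130,94.2),(520,40,140,90.3),(598,196,140,90.3)])
E
```

```text
t 19.8 ee [ 520.9 -108.7  271.3] q [-0.31 -0.17  1.84  0.    1.47 -1.88] w 42.7 F [ 0.5 -0.5  0.2]
(450.8, -117.2, 100, 94.2) | 0.280, -0.034, 0.685, 0.000, -0.000, -0.046
(450.8, -117.2, 6, 94.2) | 0.000, 0.000, 0.376, 0.000, 0.000, 0.000
(450.8, -117.2, 130, 94.2) | 0.000, 0.000, -0.496, 0.000, 0.000, 0.000
(520, 40, 140, 90.3) | -0.322, 0.607, -0.040, 0.000, 0.000, 0.043
(598, 196, 140, 90.3) | -0.315, 0.622, 0.000, 0.000, 0.000, 0.000
```

Request:
drive_tool([
  [[0.28, -0.034, 0.3, 0, 0, -0.046], [0.28, -0.034, 0.5, 0, 0, -0.046], [0.28, -0.034, 0.685, 0, 0, -0.046], [0.28, -0.034, 0.685, 0, 0, -0.046], [0.28, -0.034, 0.685, 0, 0, -0.046]],
])

```text
time_s: 20.42
ee_pos: [452.2, -118.4, 102.1]
tcp_rot: [-0.036, 0.999, -0.0, 0.001]
ft_force: [0.2, 0.0, -0.3]
width: 42.5
grip_force: 0.0
```

Request:
drive_tool([
  [[0, 0, 0.15, 0, 0, 0], [0, 0, 0.3, 0, 0, 0], [0, 0, 0.376, 0, 0, 0], [0, 0, 0.376, 0, 0, 0], [0, 0, 0.376, 0, 0, 0]],
])

```text
time_s: 21.05
ee_pos: [453.5, -119.2, 9.1]
tcp_rot: [-0.036, 0.999, -0.001, 0.002]
ft_force: [1.1, 0.1, 1.1]
width: 42.8
grip_force: 0.0
```

Request:
drive_tool([
  [[0, 0, 0, 0, 0, 0], [0, 0, 0, 0, 0, 0], [0, 0, 0, 0, 0, 0], [0, 0, 0, 0, 0, 0]],
], hand=1, squeeze=40)

```text
time_s: 21.55
ee_pos: [451.5, -118.5, 7.1]
tcp_rot: [-0.036, 0.999, -0.0, 0.001]
ft_force: [-0.9, 1.3, 5.7]
width: 25.0
grip_force: 40.0
```

Request:
drive_tool([
  [[0, 0, -0.15, 0, 0, 0], [0, 0, -0.3, 0, 0, 0], [0, 0, -0.496, 0, 0, 0], [0, 0, -0.496, 0, 0, 0]],
])

```text
time_s: 22.05
ee_pos: [453.3, -119.5, 134.3]
tcp_rot: [-0.036, 0.999, -0.002, 0.004]
ft_force: [0.5, -0.2, -2.4]
width: 25.3
grip_force: 40.0
```

```bash
python3 - <<'E'
from h import *
plan([(520,40,140,90.3),(598,196,140,90.3)])
E
```

```text
t 22.05 ee [ 453.3 -119.5  134.3] q [-0.37 -0.23  2.13 -0.    1.24 -2.01] w 25.3 F [ 0.5 -0.2 -2.4]
(520, 40, 140, 90.3) | -0.312, 0.617, -0.023, -0.002, 0.005, 0.042
(598, 196, 140, 90.3) | -0.315, 0.622, 0.000, 0.000, 0.000, 0.000
```

Request:
drive_tool([
  [[-0.312, 0.617, -0.023, 0, 0, 0.042], [-0.312, 0.617, -0.023, 0, 0, 0.042], [-0.312, 0.617, -0.023, 0, 0, 0.042], [-0.312, 0.617, -0.023, 0, 0, 0.042], [-0.312, 0.617, -0.023, 0, 0, 0.042]],
])

```text
time_s: 22.68
ee_pos: [516.2, 40.9, 133.9]
tcp_rot: [-0.003, 1.0, -0.0, -0.002]
ft_force: [0.4, -0.3, -2.3]
width: 25.2
grip_force: 40.0
```

Request:
drive_tool([
  [[-0.315, 0.622, 0, 0, 0, 0], [-0.315, 0.622, 0, 0, 0, 0], [-0.315, 0.622, 0, 0, 0, 0], [-0.315, 0.622, 0, 0, 0, 0], [-0.315, 0.622, 0, 0, 0, 0]],
])

```text
time_s: 23.3
ee_pos: [594.7, 195.3, 134.8]
tcp_rot: [-0.002, 1.0, -0.001, -0.001]
ft_force: [0.1, 0.1, -1.5]
width: 25.3
grip_force: 40.0
```

```bash
python3 - <<'E'
from h import *
plan([(598,195.8,100,90.3),(598,195.8,80,90.3),(598,195.8,41,90.3)])
i=env.grab_frame('wrist');cv2.imwrite('pics/w8b.png',cv2.resize(i[100:300,100:420],(640,400),interpolation=cv2.INTER_CUBIC))
E
```

```text
t 23.3 ee [594.7 195.3 134.8] q [ 0.23  0.13  1.78 -0.    1.23 -1.34] w 25.3 F [ 0.1  0.1 -1.5]
(598, 195.8, 100, 90.3) | -0.014, 0.002, 0.139, -0.001, -0.001, -0.001
(598, 195.8, 80, 90.3) | 0.000, 0.000, 0.080, 0.000, 0.000, 0.000
(598, 195.8, 41, 90.3) | 0.000, 0.000, 0.156, 0.000, 0.000, 0.000
```

View pics/w8b.png

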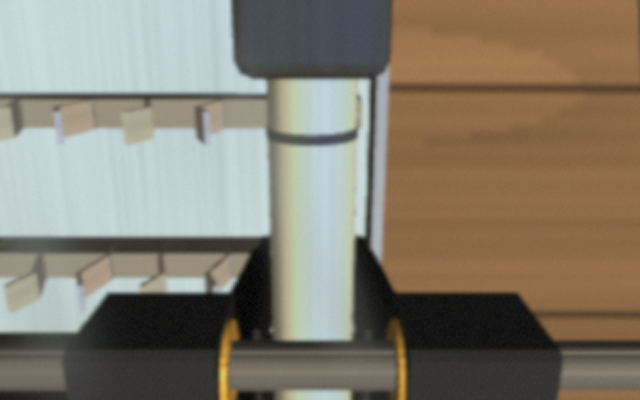

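The torch hangs straight in the grip over slot 1. Pressing down.

Request:
drive_tool([
  [[-0.014, 0.002, 0.139, 0, 0, 0], [-0.014, 0.002, 0.18, 0, 0, 0], [-0.014, 0.002, 0.219, 0, 0, 0], [-0.014, 0.002, 0.219, 0, 0, 0], [-0.014, 0.002, 0.219, 0, 0, 0]],
])

```text
time_s: 23.98
ee_pos: [599.5, 197.6, 82.2]
tcp_rot: [-0.003, 1.0, 0.0, 0.001]
ft_force: [0.4, 0.5, -2.2]
width: 25.5
grip_force: 40.0
```

Request:
drive_tool([
  [[0, 0, 0.03, 0, 0, 0], [0, 0, 0.06, 0, 0, 0], [0, 0, 0.08, 0, 0, 0], [0, 0, 0.08, 0, 0, 0]],
])

```text
time_s: 24.48
ee_pos: [599.0, 197.0, 60.8]
tcp_rot: [-0.003, 1.0, -0.0, -0.0]
ft_force: [-0.2, -3.5, -0.9]
width: 25.2
grip_force: 40.0
```

Request:
drive_tool([
  [[0, 0, 0.03, 0, 0, 0], [0, 0, 0.06, 0, 0, 0], [0, 0, 0.08, 0, 0, 0], [0, 0, 0.08, 0, 0, 0]],
])

```text
time_s: 24.98
ee_pos: [600.3, 197.2, 43.0]
tcp_rot: [-0.003, 1.0, -0.0, 0.001]
ft_force: [-0.3, -5.8, 8.7]
width: 25.2
grip_force: 40.0
```

Request:
drive_tool([
  [[0, 0, 0.015, 0, 0, 0], [0, 0, 0.02, 0, 0, 0], [0, 0, 0.02, 0, 0, 0], [0, 0, 0.02, 0, 0, 0]],
])

```text
time_s: 25.48
ee_pos: [603.7, 197.3, 42.9]
tcp_rot: [-0.003, 1.0, -0.0, 0.005]
ft_force: [-2.2, -7.8, 23.1]
width: 25.1
grip_force: 40.0
```

Request:
drive_tool([
  [[0, 0, 0, 0, 0, 0], [0, 0, 0, 0, 0, 0]],
], hand=0.1)

```text
time_s: 25.72
ee_pos: [598.3, 198.0, 35.5]
tcp_rot: [-0.003, 1.0, 0.0, -0.001]
ft_force: [0.1, 0.3, -0.7]
width: 39.5
grip_force: 0.0
```

Request:
drive_tool([
  [[0, 0, -0.2, 0, 0, 0], [0, 0, -0.4, 0, 0, 0], [0, 0, -0.5, 0, 0, 0], [0, 0, -0.5, 0, 0, 0]],
])

```text
time_s: 26.22
ee_pos: [599.8, 198.3, 162.7]
tcp_rot: [-0.003, 1.0, 0.001, 0.002]
ft_force: [-0.8, 1.2, 0.2]
width: 42.6
grip_force: 0.0
```

```bash
python3 - <<'E'
from h import *
plan([(560,40,230,91),(540,-130,250,85),(545,-290,250,82)])
i=env.grab_frame('wrist');cv2.imwrite('pics/w9.png',i)
b=env.grab_frame('side');cv2.imwrite('pics/side9.png',b)
cv2.imwrite('pics/w9b.png',np.hstack([cv2.resize(i[60:280,120:400],(400,314)),cv2.resize(b[170:295,90:250],(400,314),interpolation=cv2.INTER_CUBIC)]))
E
```

```text
t 26.23 ee [599.8 198.3 162.7] q [ 0.23  0.12  1.74  0.    1.27 -1.34] w 42.6 F [-0.8  1.2  0.2]
(560, 40, 230, 91) | 0.162, -0.632, -0.270, 0.001, 0.002, -0.007
(540, -130, 250, 85) | 0.092, -0.679, -0.080, 0.000, 0.000, 0.067
(545, -290, 250, 82) | -0.076, -0.636, 0.000, 0.000, 0.000, 0.033
```

View pics/w9b.png

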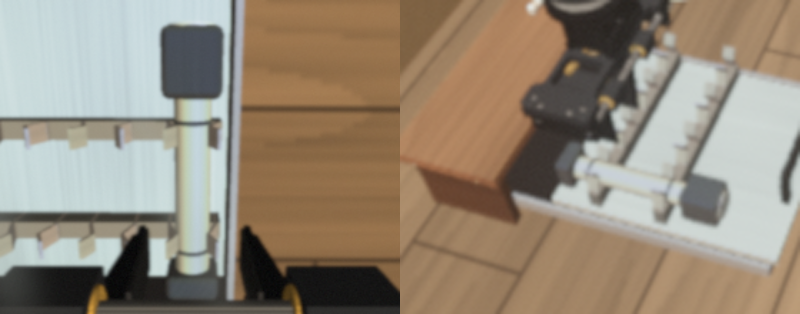

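The torch sits in slot 1 between both clips, with its head towards the handle and the barrel down on its stop (23 N at axis height 56). Next is the middle torch.

Request:
drive_tool([
  [[0.162, -0.4, -0.27, 0, 0, 0], [0.162, -0.632, -0.27, 0, 0, 0], [0.162, -0.632, -0.27, 0, 0, 0], [0.162, -0.632, -0.27, 0, 0, 0], [0.162, -0.632, -0.27, 0, 0, 0]],
])

```text
time_s: 26.95
ee_pos: [558.4, 39.5, 226.2]
tcp_rot: [-0.003, 1.0, 0.0, -0.002]
ft_force: [0.1, -0.1, 0.6]
width: 42.7
grip_force: 0.0
```

Request:
drive_tool([
  [[0.092, -0.679, -0.08, 0, 0, 0.067], [0.092, -0.679, -0.08, 0, 0, 0.067], [0.092, -0.679, -0.08, 0, 0, 0.067], [0.092, -0.679, -0.08, 0, 0, 0.067]],
])

```text
time_s: 27.45
ee_pos: [537.0, -131.7, 247.2]
tcp_rot: [0.051, 0.999, 0.0, -0.001]
ft_force: [0.7, -1.1, 1.1]
width: 42.7
grip_force: 0.0
```

Request:
drive_tool([
  [[-0.076, -0.636, 0, 0, 0, 0.033], [-0.076, -0.636, 0, 0, 0, 0.033], [-0.076, -0.636, 0, 0, 0, 0.033], [-0.076, -0.636, 0, 0, 0, 0.033], [-0.076, -0.636, 0, 0, 0, 0.033]],
])

```text
time_s: 28.08
ee_pos: [540.7, -288.6, 247.3]
tcp_rot: [0.075, 0.997, 0.001, -0.001]
ft_force: [0.7, -0.6, 0.2]
width: 43.0
grip_force: 0.0
```

```bash
python3 - <<'E'
from h import *
plan([])
torches(f='pics/w10.png')
E
```

```text
t 28.07 ee [ 540.7 -288.6  247.3] q [-0.58  0.03  1.7   0.    1.42 -2.  ] w 43.0 F [ 0.7 -0.6  0.2]
barrel px [[150.0, 96.0], [194.0, 184.0]] ends [ 423.  -417.8] [ 555.  -384.7] mid [ 489.  -401.2] len 136.1 ang 14.1
barrel px [[243.0, 101.0], [241.0, 194.0]] ends [ 447.7 -292.4] [ 580.6 -316.4] mid [ 514.2 -304.4] len 135.1 ang -10.2
barrel px [[100.0, 288.0], [25.0, 288.0]] ends [ 689.5 -706.9] [ 708.6 -581.2] mid [ 699.1 -644. ] len 127.2 ang 81.4
barrel px [[187.0, 300.0], [325.0, 300.0]] ends [ 754.4 -440.5] [ 790.2 -205.3] mid [ 772.3 -322.9] len 237.9 ang 81.4
```

```bash
python3 - <<'E'
from h import *
plan([(514.2,-304.4,100,79.8),(514.2,-304.4,6,79.8),(514.2,-304.4,140,79.8),(560,-130,145,86),(580,20,145,90.3),(596,133,135,90.3)])
E
```

```text
t 28.12 ee [ 540.8 -288.5  247.7] q [-0.58  0.03  1.7   0.    1.42 -2.  ] w 42.8 F [0.2 0.7 0.6]
(514.2, -304.4, 100, 79.8) | 0.095, -0.079, 0.591, 0.001, -0.001, 0.018
(514.2, -304.4, 6, 79.8) | 0.000, 0.000, 0.376, 0.000, 0.000, 0.000
(514.2, -304.4, 140, 79.8) | 0.000, 0.000, -0.536, 0.000, 0.000, 0.000
(560, -130, 145, 86) | -0.057, 0.719, -0.020, 0.000, 0.000, -0.069
(580, 20, 145, 90.3) | -0.038, 0.604, 0.000, 0.000, 0.000, -0.048
(596, 133, 135, 90.3) | -0.066, 0.452, 0.040, 0.000, 0.000, 0.000
```

Request:
drive_tool([
  [[0.095, -0.079, 0.25, 0, 0, 0.018], [0.095, -0.079, 0.45, 0, 0, 0.018], [0.095, -0.079, 0.591, 0, 0, 0.018], [0.095, -0.079, 0.591, 0, 0, 0.018], [0.095, -0.079, 0.591, 0, 0, 0.018]],
])

```text
time_s: 28.75
ee_pos: [515.2, -306.3, 102.9]
tcp_rot: [0.089, 0.996, -0.001, 0.001]
ft_force: [0.3, -0.5, 0.1]
width: 42.7
grip_force: 0.0
```

Request:
drive_tool([
  [[0, 0, 0.15, 0, 0, 0], [0, 0, 0.3, 0, 0, 0], [0, 0, 0.376, 0, 0, 0], [0, 0, 0.376, 0, 0, 0], [0, 0, 0.376, 0, 0, 0]],
])

```text
time_s: 29.38
ee_pos: [515.4, -307.6, 9.2]
tcp_rot: [0.09, 0.996, -0.001, 0.002]
ft_force: [-0.1, -0.4, 0.7]
width: 43.0
grip_force: 0.0
```

Request:
drive_tool([
  [[0, 0, 0, 0, 0, 0], [0, 0, 0, 0, 0, 0], [0, 0, 0, 0, 0, 0], [0, 0, 0, 0, 0, 0]],
], hand=1, squeeze=40)

```text
time_s: 29.88
ee_pos: [514.5, -306.8, 8.0]
tcp_rot: [0.09, 0.996, -0.0, 0.001]
ft_force: [-0.4, 2.0, 6.1]
width: 24.9
grip_force: 40.0
```

Request:
drive_tool([
  [[0, 0, -0.15, 0, 0, 0], [0, 0, -0.3, 0, 0, 0], [0, 0, -0.536, 0, 0, 0], [0, 0, -0.536, 0, 0, 0]],
])

```text
time_s: 30.38
ee_pos: [516.7, -308.9, 146.9]
tcp_rot: [0.09, 0.996, -0.003, 0.005]
ft_force: [0.1, -0.5, -2.0]
width: 25.6
grip_force: 40.0
```

Request:
drive_tool([
  [[-0.057, 0.719, -0.02, 0, 0, -0.069], [-0.057, 0.719, -0.02, 0, 0, -0.069], [-0.057, 0.719, -0.02, 0, 0, -0.069], [-0.057, 0.719, -0.02, 0, 0, -0.069], [-0.057, 0.719, -0.02, 0, 0, -0.069]],
])

```text
time_s: 31.0
ee_pos: [559.2, -132.3, 144.3]
tcp_rot: [0.035, 0.999, 0.0, -0.001]
ft_force: [-0.4, 0.1, -1.6]
width: 25.1
grip_force: 40.0
```

Request:
drive_tool([
  [[-0.038, 0.604, 0, 0, 0, -0.048], [-0.038, 0.604, 0, 0, 0, -0.048], [-0.038, 0.604, 0, 0, 0, -0.048], [-0.038, 0.604, 0, 0, 0, -0.048]],
])

```text
time_s: 31.5
ee_pos: [580.1, 17.6, 145.1]
tcp_rot: [-0.002, 1.0, -0.0, -0.001]
ft_force: [0.3, -0.1, -0.8]
width: 25.1
grip_force: 40.0
```

Request:
drive_tool([
  [[-0.066, 0.452, 0.02, 0, 0, 0], [-0.066, 0.452, 0.04, 0, 0, 0], [-0.066, 0.452, 0.04, 0, 0, 0], [-0.066, 0.452, 0.04, 0, 0, 0]],
])

```text
time_s: 32.0
ee_pos: [596.4, 128.8, 135.3]
tcp_rot: [-0.001, 1.0, -0.0, -0.0]
ft_force: [-0.1, 0.6, -1.1]
width: 25.1
grip_force: 40.0
```

```bash
python3 - <<'E'
from h import *
plan([(597,132.8,82,90.3)])
E
```

```text
t 32.0 ee [596.4 128.8 135.3] q [ 0.13  0.1   1.81 -0.    1.23 -1.45] w 25.1 F [-0.1  0.6 -1.1]
(597, 132.8, 82, 90.3) | -0.003, 0.016, 0.213, -0.001, -0.001, -0.002
```

Request:
drive_tool([
  [[-0.003, 0.016, 0.1, 0, 0, -0.002], [-0.003, 0.016, 0.213, 0, 0, -0.002], [-0.003, 0.016, 0.213, 0, 0, -0.002], [-0.003, 0.016, 0.213, 0, 0, -0.002]],
])

```text
time_s: 32.5
ee_pos: [597.9, 133.4, 83.8]
tcp_rot: [-0.003, 1.0, -0.0, 0.001]
ft_force: [0.3, -0.8, -1.8]
width: 25.5
grip_force: 40.0
```

Request:
drive_tool([
  [[0, 0, 0.03, 0, 0, 0], [0, 0, 0.06, 0, 0, 0], [0, 0, 0.08, 0, 0, 0], [0, 0, 0.08, 0, 0, 0]],
])

```text
time_s: 33.0
ee_pos: [597.2, 134.5, 62.5]
tcp_rot: [-0.003, 1.0, -0.0, 0.0]
ft_force: [0.6, -2.7, -0.4]
width: 25.3
grip_force: 40.0
```

Request:
drive_tool([
  [[0, 0, 0.03, 0, 0, 0], [0, 0, 0.06, 0, 0, 0], [0, 0, 0.085, 0, 0, 0], [0, 0, 0.085, 0, 0, 0]],
])

```text
time_s: 33.5
ee_pos: [599.1, 134.7, 43.8]
tcp_rot: [-0.004, 1.0, -0.0, 0.002]
ft_force: [-1.6, -1.8, 10.0]
width: 25.0
grip_force: 40.0
```

Request:
drive_tool([
  [[0, 0, 0.01, 0, 0, 0], [0, 0, 0.015, 0, 0, 0], [0, 0, 0.015, 0, 0, 0]],
])

```text
time_s: 33.88
ee_pos: [601.5, 134.7, 43.7]
tcp_rot: [-0.004, 1.0, 0.0, 0.004]
ft_force: [-2.1, -3.6, 20.8]
width: 25.3
grip_force: 40.0
```

Seated on its stop. I'll release it and go for the third torch.

Request:
drive_tool([
  [[0, 0, 0, 0, 0, 0], [0, 0, 0, 0, 0, 0]],
], hand=0.1)

```text
time_s: 34.12
ee_pos: [596.3, 134.9, 36.9]
tcp_rot: [-0.004, 1.0, 0.0, -0.001]
ft_force: [0.1, -0.2, -0.4]
width: 39.4
grip_force: 0.0
```

Request:
drive_tool([
  [[0, 0, -0.2, 0, 0, 0], [0, 0, -0.4, 0, 0, 0], [0, 0, -0.7, 0, 0, 0], [0, 0, -0.7, 0, 0, 0], [0, 0, -0.7, 0, 0, 0]],
])

```text
time_s: 34.75
ee_pos: [597.1, 134.9, 212.5]
tcp_rot: [-0.004, 1.0, 0.0, 0.0]
ft_force: [-0.3, 0.4, -0.7]
width: 42.6
grip_force: 0.0
```

```bash
python3 - <<'E'
from h import *
plan([(565,-40,240,93),(535,-210,250,98),(510,-370,250,104)])
E
```

```text
t 34.75 ee [597.1 134.9 212.5] q [ 0.13  0.04  1.74  0.    1.36 -1.44] w 42.6 F [-0.3  0.4 -0.7]
(565, -40, 240, 93) | 0.133, -0.699, -0.110, 0.000, 0.000, -0.029
(535, -210, 250, 98) | 0.155, -0.673, -0.040, 0.000, 0.000, -0.056
(510, -370, 250, 104) | 0.188, -0.620, 0.000, 0.000, 0.000, -0.067
```

Request:
drive_tool([
  [[0.133, -0.699, -0.11, 0, 0, -0.029], [0.133, -0.699, -0.11, 0, 0, -0.029], [0.133, -0.699, -0.11, 0, 0, -0.029], [0.133, -0.699, -0.11, 0, 0, -0.029], [0.133, -0.699, -0.11, 0, 0, -0.029]],
])

```text
time_s: 35.38
ee_pos: [564.0, -39.8, 237.3]
tcp_rot: [-0.026, 1.0, 0.001, -0.002]
ft_force: [0.2, -0.5, 0.5]
width: 42.8
grip_force: 0.0
```

Request:
drive_tool([
  [[0.155, -0.673, -0.04, 0, 0, -0.056], [0.155, -0.673, -0.04, 0, 0, -0.056], [0.155, -0.673, -0.04, 0, 0, -0.056], [0.155, -0.673, -0.04, 0, 0, -0.056]],
])

```text
time_s: 35.88
ee_pos: [534.9, -211.2, 248.6]
tcp_rot: [-0.069, 0.998, 0.001, -0.001]
ft_force: [0.2, -0.0, -0.9]
width: 43.0
grip_force: 0.0
```

Request:
drive_tool([
  [[0.188, -0.62, 0, 0, 0, -0.067], [0.188, -0.62, 0, 0, 0, -0.067], [0.188, -0.62, 0, 0, 0, -0.067], [0.188, -0.62, 0, 0, 0, -0.067], [0.188, -0.62, 0, 0, 0, -0.067]],
])

```text
time_s: 36.5
ee_pos: [511.2, -368.2, 249.0]
tcp_rot: [-0.124, 0.992, 0.001, -0.0]
ft_force: [-0.8, -1.2, 0.2]
width: 42.6
grip_force: 0.0
```

```bash
python3 - <<'E'
from h import *
torches(f='pics/w11.png')
plan([(489,-401,100,104.3),(489,-401,6,104.3),(489,-401,140,104.3),(530,-240,150,98),(565,-90,150,93),(596,70.5,137,90.3)])
E
```

```text
barrel px [[237.0, 98.0], [240.0, 191.0]] ends [ 425.3 -417. ] [ 555.6 -382.1] mid [ 490.5 -399.5] len 134.9 ang 15.0
barrel px [[100.0, 290.0], [27.0, 290.0]] ends [ 785.2 -573.4] [ 815.6 -694.3] mid [ 800.4 -633.9] len 124.6 ang -75.9
barrel px [[187.0, 304.0], [325.0, 304.0]] ends [ 718.5 -191.2] [ 777.1 -424.2] mid [ 747.8 -307.7] len 240.3 ang -75.9
t 36.55 ee [ 511.2 -368.2  249.4] q [-0.71  0.06  1.66  0.    1.42 -2.53] w 42.9 F [-0.4 -0.3  0.5]
(489, -401, 100, 104.3) | 0.118, -0.106, 0.597, 0.001, -0.000, -0.001
(489, -401, 6, 104.3) | 0.000, 0.000, 0.376, 0.000, 0.000, 0.000
(489, -401, 140, 104.3) | 0.000, 0.000, -0.536, 0.000, 0.000, 0.000
(530, -240, 150, 98) | -0.318, 0.584, -0.040, 0.000, 0.000, 0.070
(565, -90, 150, 93) | -0.222, 0.575, 0.000, 0.000, 0.000, 0.056
(596, 70.5, 137, 90.3) | -0.157, 0.635, 0.052, 0.000, 0.000, 0.030
```

```bash
python3 - <<'E'
from h import *
for z in(235,240):print(z,ray('scene',(262*.64,422*.64),z),ray('side',(420*.64,98*.64),z))
print('base',ray('side',(420*.64,180*.64),0),ray('side',(404*.64,178*.64),0),ray('side',(436*.64,178*.64),0),ray('scene',(280*.64,470*.64),0))
print('radio top corners',[ray('side',(x*.64,y*.64),90)[:2].round() for x,y in((493,155),(515,157),(510,182),(490,180))],[ray('scene',(x*.64,y*.64),90)[:2].round() for x,y in((190,400),(238,357),(252,372),(207,420))])
E
```

```text
235 [ 566.31107666 -522.45753568  235.        ] [ 565.22250347 -523.43935995  235.        ]
240 [ 568.60637714 -523.18502117  240.        ] [ 562.59204466 -514.2808201   240.        ]
base [ 5.63195364e+02 -5.25316171e+02 -1.13686838e-13] [ 606.77776901 -521.98037731    0.        ] [ 5.24816907e+02 -5.46111893e+02  1.13686838e-13] [ 574.0675082  -537.75054084    0.        ]
radio top corners [array([ 382., -558.]), array([ 328., -564.]), array([ 321., -455.]), array([ 368., -450.])] [array([ 339., -572.]), array([ 337., -431.]), array([ 391., -435.]), array([ 405., -577.])]
```

Request:
drive_tool([
  [[0.159, -0.101, 0.2, 0, 0, -0.008], [0.159, -0.101, 0.4, 0, 0, -0.008], [0.159, -0.101, 0.597, 0, 0, -0.008], [0.159, -0.101, 0.597, 0, 0, -0.008], [0.159, -0.101, 0.597, 0, 0, -0.008]],
])

```text
time_s: 37.17
ee_pos: [479.5, -404.5, 103.2]
tcp_rot: [-0.13, 0.992, -0.001, 0.001]
ft_force: [0.1, -0.6, -0.8]
width: 42.9
grip_force: 0.0
```

Request:
drive_tool([
  [[0, 0, 0.15, 0, 0, 0], [0, 0, 0.3, 0, 0, 0], [0, 0, 0.376, 0, 0, 0], [0, 0, 0.376, 0, 0, 0], [0, 0, 0.376, 0, 0, 0]],
])

```text
time_s: 37.8
ee_pos: [479.4, -405.8, 9.3]
tcp_rot: [-0.129, 0.992, -0.002, 0.001]
ft_force: [0.2, -0.6, 0.3]
width: 42.4
grip_force: 0.0
```

Request:
drive_tool([
  [[0, 0, 0, 0, 0, 0], [0, 0, 0, 0, 0, 0], [0, 0, 0, 0, 0, 0], [0, 0, 0, 0, 0, 0]],
], hand=1, squeeze=40)

```text
time_s: 38.3
ee_pos: [478.4, -404.8, 7.9]
tcp_rot: [-0.129, 0.992, -0.0, 0.0]
ft_force: [-1.6, 2.3, 5.4]
width: 25.3
grip_force: 40.0
```

Request:
drive_tool([
  [[0, 0, -0.15, 0, 0, 0], [0, 0, -0.3, 0, 0, 0], [0, 0, -0.536, 0, 0, 0], [0, 0, -0.536, 0, 0, 0], [0, 0, -0.536, 0, 0, 0]],
])

```text
time_s: 38.92
ee_pos: [477.5, -404.1, 139.9]
tcp_rot: [-0.129, 0.992, 0.001, -0.0]
ft_force: [-0.0, 0.5, -2.1]
width: 25.4
grip_force: 40.0
```

```bash
python3 - <<'E'
from h import *
plan([(525,-240,150,98),(555,-90,150,93),(586,70.5,137,90.3)])
E
```

```text
t 38.92 ee [ 477.5 -404.1  139.9] q [-0.79  0.13  1.77 -0.    1.24 -2.62] w 25.4 F [-0.   0.5 -2.1]
(525, -240, 150, 98) | -0.352, 0.586, -0.040, 0.001, -0.001, 0.076
(555, -90, 150, 93) | -0.202, 0.577, 0.000, 0.000, 0.000, 0.056
(586, 70.5, 137, 90.3) | -0.157, 0.635, 0.052, 0.000, 0.000, 0.030
```

Request:
drive_tool([
  [[-0.352, 0.586, -0.04, 0, 0, 0.076], [-0.352, 0.586, -0.04, 0, 0, 0.076], [-0.352, 0.586, -0.04, 0, 0, 0.076], [-0.352, 0.586, -0.04, 0, 0, 0.076], [-0.352, 0.586, -0.04, 0, 0, 0.076]],
])

```text
time_s: 39.55
ee_pos: [524.6, -240.2, 148.7]
tcp_rot: [-0.07, 0.998, 0.001, -0.002]
ft_force: [0.8, -1.0, -2.4]
width: 25.1
grip_force: 40.0
```

Request:
drive_tool([
  [[-0.202, 0.577, 0, 0, 0, 0.056], [-0.202, 0.577, 0, 0, 0, 0.056], [-0.202, 0.577, 0, 0, 0, 0.056], [-0.202, 0.577, 0, 0, 0, 0.056]],
])

```text
time_s: 40.05
ee_pos: [555.3, -90.3, 149.8]
tcp_rot: [-0.026, 1.0, 0.0, -0.001]
ft_force: [-0.1, 0.9, -2.0]
width: 25.3
grip_force: 40.0
```

Request:
drive_tool([
  [[-0.157, 0.635, 0.02, 0, 0, 0.03], [-0.157, 0.635, 0.052, 0, 0, 0.03], [-0.157, 0.635, 0.052, 0, 0, 0.03], [-0.157, 0.635, 0.052, 0, 0, 0.03], [-0.157, 0.635, 0.052, 0, 0, 0.03]],
])

```text
time_s: 40.67
ee_pos: [586.8, 68.0, 137.3]
tcp_rot: [-0.001, 1.0, -0.0, -0.0]
ft_force: [0.3, 0.7, -1.9]
width: 25.2
grip_force: 40.0
```

```bash
python3 - <<'E'
from h import *
plan([(585.5,71.5,82,90.3)])
E
```

```text
t 40.67 ee [586.8  68.  137.3] q [ 0.02  0.06  1.86 -0.    1.23 -1.55] w 25.2 F [ 0.3  0.7 -1.9]
(585.5, 71.5, 82, 90.3) | 0.005, 0.014, 0.221, -0.001, -0.001, -0.002
```

Request:
drive_tool([
  [[0.005, 0.014, 0.1, 0, 0, -0.002], [0.005, 0.014, 0.221, 0, 0, -0.002], [0.005, 0.014, 0.221, 0, 0, -0.002], [0.005, 0.014, 0.221, 0, 0, -0.002]],
])

```text
time_s: 41.18
ee_pos: [586.1, 72.3, 83.7]
tcp_rot: [-0.003, 1.0, -0.0, 0.0]
ft_force: [0.9, 0.1, -2.0]
width: 25.4
grip_force: 40.0
```

Request:
drive_tool([
  [[0, 0, 0.03, 0, 0, 0], [0, 0, 0.06, 0, 0, 0], [0, 0, 0.08, 0, 0, 0], [0, 0, 0.08, 0, 0, 0]],
])

```text
time_s: 41.68
ee_pos: [585.5, 72.8, 62.4]
tcp_rot: [-0.004, 1.0, -0.001, -0.0]
ft_force: [0.1, -3.8, -1.7]
width: 25.7
grip_force: 40.0
```

Request:
drive_tool([
  [[0, 0, 0.03, 0, 0, 0], [0, 0, 0.06, 0, 0, 0], [0, 0, 0.085, 0, 0, 0], [0, 0, 0.085, 0, 0, 0]],
])

```text
time_s: 42.18
ee_pos: [587.6, 73.3, 43.7]
tcp_rot: [-0.004, 1.0, -0.0, 0.002]
ft_force: [-0.6, -3.7, 9.3]
width: 25.1
grip_force: 40.0
```

Request:
drive_tool([
  [[0, 0, 0.01, 0, 0, 0], [0, 0, 0.015, 0, 0, 0], [0, 0, 0.015, 0, 0, 0]],
])

```text
time_s: 42.55
ee_pos: [590.1, 73.3, 43.6]
tcp_rot: [-0.004, 1.0, -0.0, 0.005]
ft_force: [-2.7, -3.9, 21.5]
width: 25.2
grip_force: 40.0
```

Request:
drive_tool([
  [[0, 0, 0, 0, 0, 0], [0, 0, 0, 0, 0, 0]],
], hand=0.1)

```text
time_s: 42.8
ee_pos: [586.3, 73.7, 37.9]
tcp_rot: [-0.003, 1.0, 0.0, 0.001]
ft_force: [3.6, -1.9, 1.5]
width: 39.6
grip_force: 1.5
```

Request:
drive_tool([
  [[0, 0, -0.2, 0, 0, 0], [0, 0, -0.4, 0, 0, 0], [0, 0, -0.7, 0, 0, 0], [0, 0, -0.7, 0, 0, 0], [0, 0, -0.7, 0, 0, 0]],
])

```text
time_s: 43.42
ee_pos: [585.1, 73.9, 212.3]
tcp_rot: [-0.004, 1.0, 0.0, -0.0]
ft_force: [-0.5, 0.8, -0.3]
width: 42.9
grip_force: 0.0
```

```bash
python3 - <<'E'
from h import *
plan([(500,100,220,45),(433,103.2,160,0.3),(433,103.2,48,0.3)])
E
```

```text
t 43.42 ee [585.1  73.9 212.3] q [ 0.03 -0.01  1.79  0.    1.36 -1.54] w 42.9 F [-0.5  0.8 -0.3]
(500, 100, 220, 45) | 0.340, 0.107, -0.031, 0.000, -0.001, 0.505
(433, 103.2, 160, 0.3) | 0.199, -0.180, 0.240, 0.000, 0.000, 0.497
(433, 103.2, 48, 0.3) | 0.000, 0.000, 0.448, 0.000, 0.000, 0.000
```

Request:
drive_tool([
  [[0.34, 0.107, -0.031, 0, 0, 0.11], [0.34, 0.107, -0.031, 0, 0, 0.22], [0.34, 0.107, -0.031, 0, 0, 0.33], [0.34, 0.107, -0.031, 0, 0, 0.44], [0.34, 0.107, -0.031, 0, 0, 0.505]],
])

```text
time_s: 44.05
ee_pos: [498.2, 99.7, 216.3]
tcp_rot: [0.385, 0.923, -0.001, -0.003]
ft_force: [1.0, -0.3, 0.1]
width: 42.7
grip_force: 0.0
```

Request:
drive_tool([
  [[0.199, -0.18, 0, 0, 0, 0.11], [0.199, -0.18, 0, 0, 0, 0.22], [0.199, -0.18, 0, 0, 0, 0.33], [0.199, -0.18, 0, 0, 0, 0.44], [0.199, -0.18, 0, 0, 0, 0.497]],
])

```text
time_s: 44.68
ee_pos: [431.3, 103.0, 216.5]
tcp_rot: [0.707, 0.707, -0.003, -0.002]
ft_force: [-0.5, 0.4, -0.7]
width: 42.6
grip_force: 0.0
```

Request:
drive_tool([
  [[0, 0, 0, 0, 0, 0], [0, 0, 0, 0, 0, 0]],
])

```text
time_s: 44.92
ee_pos: [432.4, 103.0, 218.5]
tcp_rot: [0.705, 0.709, -0.001, -0.001]
ft_force: [0.6, 0.0, -0.2]
width: 43.2
grip_force: 0.0
```

```bash
python3 - <<'E'
from h import *
plan([(433,103.2,48,0.3)])
i=env.grab_frame('wrist');cv2.imwrite('pics/w12.png',i)
b=env.grab_frame('side');cv2.imwrite('pics/side12.png',b)
b=env.grab_frame('scene');cv2.imwrite('pics/scene12.png',b)
cv2.imwrite('pics/w12b.png',np.hstack([cv2.resize(i[40:260,200:500],(440,322)),cv2.resize(b[140:250,230:370],(360,322),interpolation=cv2.INTER_CUBIC)]))
E
```

```text
t 44.92 ee [432.4 103.  218.5] q [ 0.11 -0.35  2.08  0.    1.42  0.11] w 43.2 F [ 0.6  0.  -0.2]
(433, 103.2, 48, 0.3) | 0.001, 0.005, 0.682, -0.002, 0.000, 0.000
```

View pics/w12b.png

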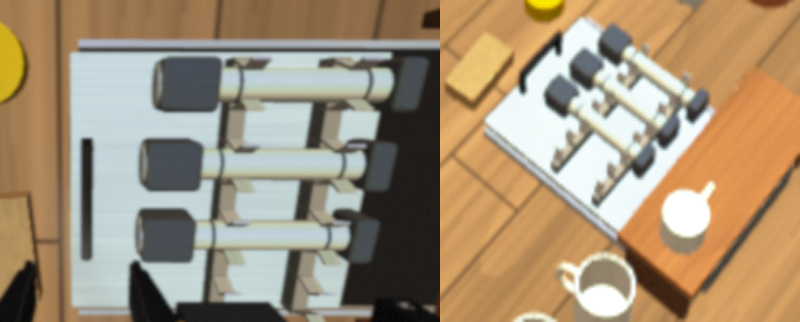

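All three torches lie in clips of their own with their heads towards the handle. Now I'll grip the handle and push the tray home.

Request:
drive_tool([
  [[0.001, 0.005, 0.2, 0, 0, 0], [0.001, 0.005, 0.4, 0, 0, 0], [0.001, 0.005, 0.6, 0, 0, 0], [0.001, 0.005, 0.682, 0, 0, 0], [0.001, 0.005, 0.682, 0, 0, 0]],
])

```text
time_s: 45.7
ee_pos: [432.8, 103.1, 48.0]
tcp_rot: [0.706, 0.709, -0.002, -0.001]
ft_force: [-0.1, -0.5, 0.2]
width: 42.3
grip_force: 0.0
```

Request:
drive_tool([
  [[0, 0, 0, 0, 0, 0], [0, 0, 0, 0, 0, 0], [0, 0, 0, 0, 0, 0], [0, 0, 0, 0, 0, 0]],
], hand=1, squeeze=30)

```text
time_s: 46.2
ee_pos: [435.2, 103.3, 50.6]
tcp_rot: [0.706, 0.708, 0.001, 0.001]
ft_force: [-0.1, -0.6, 4.1]
width: 10.2
grip_force: 30.0
```

Request:
drive_tool([
  [[0, 0.08, 0, 0, 0, 0], [0, 0.18, 0, 0, 0, 0], [0, 0.28, 0, 0, 0, 0], [0, 0.38, 0, 0, 0, 0], [0, 0.45, 0, 0, 0, 0]],
])

```text
time_s: 46.82
ee_pos: [547.5, 103.7, 50.6]
tcp_rot: [0.706, 0.708, -0.001, -0.001]
ft_force: [-4.0, -0.7, 6.3]
width: 9.7
grip_force: 30.0
```

Request:
drive_tool([
  [[0, 0.04, 0, 0, 0, 0], [0, 0.07, 0, 0, 0, 0], [0, 0.09, 0, 0, 0, 0], [0, 0.09, 0, 0, 0, 0], [0, 0.09, 0, 0, 0, 0]],
])

```text
time_s: 47.45
ee_pos: [567.9, 103.7, 50.6]
tcp_rot: [0.706, 0.709, -0.002, -0.001]
ft_force: [-8.8, -0.3, 8.9]
width: 10.0
grip_force: 30.0
```

Request:
drive_tool([
  [[0, 0.02, 0, 0, 0, 0], [0, 0.03, 0, 0, 0, 0], [0, 0.03, 0, 0, 0, 0], [0, 0.03, 0, 0, 0, 0]],
])

```text
time_s: 47.95
ee_pos: [567.7, 103.7, 50.4]
tcp_rot: [0.705, 0.709, -0.009, -0.008]
ft_force: [-33.3, -1.8, 29.9]
width: 9.8
grip_force: 30.0
```

Request:
drive_tool([
  [[0, -0.03, 0, 0, 0, 0], [0, -0.03, 0, 0, 0, 0]],
])

```text
time_s: 48.2
ee_pos: [567.9, 103.8, 50.4]
tcp_rot: [0.706, 0.709, -0.001, -0.001]
ft_force: [-6.9, -0.9, 8.4]
width: 9.7
grip_force: 30.0
```

Request:
drive_tool([
  [[0, 0, 0, 0, 0, 0], [0, 0, 0, 0, 0, 0], [0, 0, -0.2, 0, 0, 0], [0, 0, -0.4, 0, 0, 0], [0, 0, -0.6, 0, 0, 0]],
], hand=0.1)

```text
time_s: 48.82
ee_pos: [569.6, 103.8, 201.1]
tcp_rot: [0.706, 0.708, 0.0, 0.0]
ft_force: [-0.4, -0.7, 1.0]
width: 42.5
grip_force: 0.0
```

```bash
python3 - <<'E'
from h import *
plan([(540,180,240,38),(515,300,250,75),(494.8,400,240,101.6)])
b=env.grab_frame('scene');cv2.imwrite('pics/scene13.png',b)
E
```

```text
t 48.83 ee [569.6 103.8 201.1] q [ 0.09 -0.02  1.83  0.    1.34  0.08] w 42.5 F [-0.4 -0.7  1. ]
(540, 180, 240, 38) | 0.305, -0.117, -0.156, 0.000, -0.000, -0.420
(515, 300, 250, 75) | 0.440, 0.217, -0.040, 0.000, 0.000, -0.411
(494.8, 400, 240, 101.6) | 0.182, 0.365, 0.040, 0.000, 0.000, -0.296
```

Request:
drive_tool([
  [[0.305, -0.117, -0.156, 0, 0, -0.11], [0.305, -0.117, -0.156, 0, 0, -0.22], [0.305, -0.117, -0.156, 0, 0, -0.33], [0.305, -0.117, -0.156, 0, 0, -0.42], [0.305, -0.117, -0.156, 0, 0, -0.42]],
])

```text
time_s: 49.5
ee_pos: [540.1, 180.0, 238.5]
tcp_rot: [0.439, 0.899, 0.0, 0.0]
ft_force: [-0.1, -0.7, 0.6]
width: 43.0
grip_force: 0.0
```

Request:
drive_tool([
  [[0.44, 0.217, -0.04, 0, 0, -0.11], [0.44, 0.217, -0.04, 0, 0, -0.22], [0.44, 0.217, -0.04, 0, 0, -0.33], [0.44, 0.217, -0.04, 0, 0, -0.411], [0.44, 0.217, -0.04, 0, 0, -0.411]],
])

```text
time_s: 50.12
ee_pos: [515.0, 300.1, 248.5]
tcp_rot: [0.132, 0.991, -0.0, -0.0]
ft_force: [-0.2, 0.5, -0.6]
width: 43.0
grip_force: 0.0
```

Request:
drive_tool([
  [[0.182, 0.365, 0.04, 0, 0, -0.1], [0.182, 0.365, 0.04, 0, 0, -0.2], [0.182, 0.365, 0.04, 0, 0, -0.296], [0.182, 0.365, 0.04, 0, 0, -0.296], [0.182, 0.365, 0.04, 0, 0, -0.296]],
])

```text
time_s: 50.75
ee_pos: [494.9, 399.4, 238.9]
tcp_rot: [-0.099, 0.995, 0.0, 0.0]
ft_force: [0.2, 0.4, 0.5]
width: 42.6
grip_force: 0.0
```

```bash
cat >> h.py <<'E'
def knob(f):
    """white blobs near dial -> pointer and mark angles about the dial centre"""
    c=env.camera_info('wrist');i=env.grab_frame('wrist');cv2.imwrite(f,i);h=cv2.cvtColor(i,cv2.COLOR_BGR2HSV)
    m=((h[...,2]>150)&(h[...,1]<70)).astype('uint8');k,lab,st,ce=cv2.connectedComponentsWithStats(m)
    ctr=np.array([495,415.2])
    for j in range(1,k):
        if not 3<st[j,4]<200:continue
        for z in(62,106):
            p=ray('',ce[j],z,c)[:2];d=p-ctr
            if np.hypot(*d)<50:
                pts=np.argwhere(lab==j)[:,::-1];vx,vy,_,_=cv2.fitLine(pts.astype(np.float32),cv2.DIST_L2,0,.01,.01).ravel()
                e=[ray('',ce[j]+s*np.array([vx,vy])*3,z,c)[:2] for s in(-1,1)];v=e[1]-e[0]
                print(j,st[j,4],ce[j].round(1),'z',z,p.round(1),'r',np.hypot(*d).round(1),'ang',np.rad2deg(np.arctan2(d[1],d[0])).round(1),'line',np.rad2deg(np.arctan2(v[1],v[0])).round(1))
E
python3 - <<'E'
from h import *
knob('pics/w14.png')
plan([(495,415.2,150,101.6),(495,415.2,83,101.6)])
E
```

```text
4 37 [267.1 155.6] z 62 [469.2 408.8] r 26.6 ang -166.1 line 15.7
4 37 [267.1 155.6] z 106 [462.4 405.6] r 34.0 ang -163.6 line 15.7
5 92 [268.5 174.2] z 62 [492.7 415.7] r 2.4 ang 167.0 line 12.1
5 92 [268.5 174.2] z 106 [482.8 411.7] r 12.7 ang -163.8 line 12.1
t 50.8 ee [495.  399.4 239. ] q [ 0.59  0.08  1.66  0.    1.4  -1.18] w 42.6 F [-0.2 -0.8  0.2]
(495, 415.2, 150, 101.6) | -0.013, 0.062, 0.356, 0.000, 0.000, -0.002
(495, 415.2, 83, 101.6) | 0.000, 0.000, 0.268, 0.000, 0.000, 0.000
```

Request:
drive_tool([
  [[-0.013, 0.062, 0.356, 0, 0, -0.016], [-0.013, 0.062, 0.356, 0, 0, -0.016], [-0.013, 0.062, 0.356, 0, 0, -0.016], [-0.013, 0.062, 0.356, 0, 0, -0.016]],
])

```text
time_s: 51.3
ee_pos: [495.7, 415.9, 151.8]
tcp_rot: [-0.113, 0.994, 0.001, 0.001]
ft_force: [-0.4, -0.5, 0.2]
width: 42.5
grip_force: 0.0
```

Request:
drive_tool([
  [[0, 0, 0.134, 0, 0, 0], [0, 0, 0.268, 0, 0, 0], [0, 0, 0.268, 0, 0, 0], [0, 0, 0.268, 0, 0, 0]],
])

```text
time_s: 51.8
ee_pos: [496.2, 416.6, 85.8]
tcp_rot: [-0.114, 0.994, 0.001, 0.002]
ft_force: [0.4, 0.2, 0.7]
width: 42.7
grip_force: 0.0
```

Request:
drive_tool([
  [[0, 0, 0, 0, 0, 0], [0, 0, 0, 0, 0, 0], [0, 0, 0, 0, 0, 0], [0, 0, 0, 0, 0, 0]],
], hand=1, squeeze=15)

```text
time_s: 52.3
ee_pos: [495.3, 414.5, 83.6]
tcp_rot: [-0.114, 0.993, -0.001, 0.0]
ft_force: [1.1, -5.3, 3.4]
width: 13.9
grip_force: 15.0
```

Request:
drive_tool([
  [[0, 0, 0, 0, 0, 0.1], [0, 0, 0, 0, 0, 0.2], [0, 0, 0, 0, 0, 0.3], [0, 0, 0, 0, 0, 0.4], [0, 0, 0, 0, 0, 0.4]],
])

```text
time_s: 52.92
ee_pos: [495.3, 414.3, 83.5]
tcp_rot: [0.199, 0.98, -0.001, 0.001]
ft_force: [0.9, -5.8, 2.7]
width: 14.3
grip_force: 15.0
```

Request:
drive_tool([
  [[0, 0, 0, 0, 0, 0.1], [0, 0, 0, 0, 0, 0.2], [0, 0, 0, 0, 0, 0.3], [0, 0, 0, 0, 0, 0.4], [0, 0, 0, 0, 0, 0.4]],
])

```text
time_s: 53.55
ee_pos: [495.1, 414.1, 83.5]
tcp_rot: [0.492, 0.871, -0.002, 0.001]
ft_force: [0.3, -6.2, 4.7]
width: 13.8
grip_force: 15.0
```

Request:
drive_tool([
  [[0, 0, 0, 0, 0, 0.1], [0, 0, 0, 0, 0, 0.2], [0, 0, 0, 0, 0, 0.3], [0, 0, 0, 0, 0, 0.4], [0, 0, 0, 0, 0, 0.4]],
])

```text
time_s: 54.18
ee_pos: [494.9, 414.0, 83.6]
tcp_rot: [0.737, 0.676, -0.001, 0.001]
ft_force: [-0.0, -6.2, 4.1]
width: 14.0
grip_force: 15.0
```

```bash
python3 - <<'E'
from h import *
plan([(495,415.2,83,-28)]);s=env.read_state();print(s['ft_torque'])
E
```

```text
t 54.17 ee [494.9 414.   83.6] q [ 0.61  0.23  1.76 -0.    1.15  0.7 ] w 14.0 F [-0.  -6.2  4.1]
(495, 415.2, 83, -28) | 0.005, -0.000, 0.002, 0.000, 0.002, 0.256
[-1.23216223  0.04813    -0.04804953]
```

Request:
drive_tool([
  [[0, 0, 0, 0, 0, 0.1], [0, 0, 0, 0, 0, 0.2], [0, 0, 0, 0, 0, 0.256], [0, 0, 0, 0, 0, 0.256], [0, 0, 0, 0, 0, 0.256]],
])

```text
time_s: 54.8
ee_pos: [494.8, 414.1, 83.6]
tcp_rot: [0.857, 0.515, -0.001, 0.001]
ft_force: [-0.4, -7.0, 4.7]
width: 13.7
grip_force: 15.0
```

Request:
drive_tool([
  [[0, 0, 0, 0, 0, 0], [0, 0, 0, 0, 0, 0], [0, 0, -0.2, 0, 0, 0], [0, 0, -0.4, 0, 0, 0], [0, 0, -0.7, 0, 0, 0]],
], hand=0.1)

```text
time_s: 55.42
ee_pos: [493.8, 415.5, 245.3]
tcp_rot: [0.857, 0.516, -0.001, -0.0]
ft_force: [2.0, 0.2, -0.6]
width: 42.8
grip_force: 0.0
```

Request:
drive_tool([
  [[0.08, 0, 0, 0, 0, 0], [0.08, 0, 0, 0, 0, 0], [0.08, 0, 0, 0, 0, 0]],
])

```text
time_s: 55.8
ee_pos: [503.2, 432.9, 243.6]
tcp_rot: [0.857, 0.516, -0.002, 0.0]
ft_force: [0.5, 0.5, -0.3]
width: 43.4
grip_force: 0.0
```

```bash
python3 - <<'E'
from h import *
knob('pics/w15.png')
plan([])
a=cv2.imread('pics/w15.png');b=env.grab_frame('scene');cv2.imwrite('pics/scene15.png',b)
cv2.imwrite('pics/z15.png',np.hstack([cv2.resize(a[60:220,160:320],(400,400),interpolation=cv2.INTER_CUBIC),cv2.resize(b[80:256,236:412],(400,400),interpolation=cv2.INTER_CUBIC)]))
E
```

```text
2 75 [257.  187.4] z 62 [495. 414.] r 1.2 ang -88.6 line -117.3
2 75 [257.  187.4] z 106 [500.9 425.5] r 11.9 ang 60.0 line -117.3
t 55.85 ee [503.2 432.7 243.5] q [ 0.63  0.14  1.58 -0.    1.42  1.12] w 42.7 F [ 0.2  0.  -0.3]
```

View pics/z15.png

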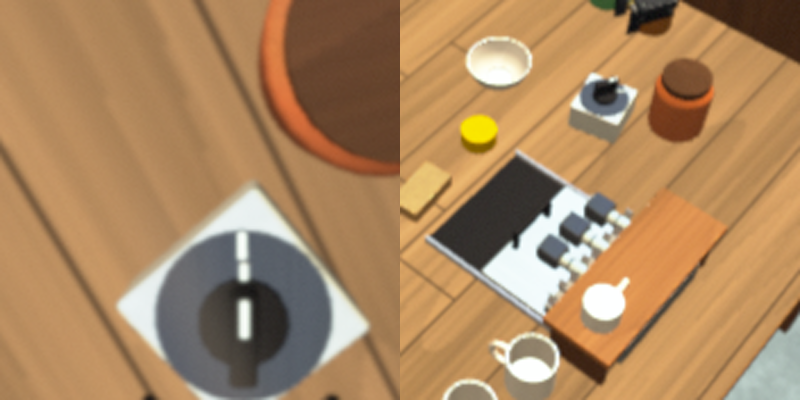

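The last picture shows the pointer tick (244,273), bar line (245,320) and index mark (242,245) in line to within about 1.5°. The tray is home with all three torches. Handing in.

```bash
python3 -c "
from rig import env
print(env.hand_in())"
```

```text
the job is handed in; nothing more can be done
None
```

The job is handed in: I switched the charger off, snapped all three torches into clips with their heads towards the handle, pushed the tray home and set the pointer on the mark to within about 1.5°; no verdict came back.

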